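# Pack the picture books into the sliding rack

## Task

Stand the three books upright in the wooden rack between its fixed end wall and the sliding stop, spines to the rack's front (the robot's side), in order of height with the tallest against the fixed wall and the shortest next to the stop. Slide the stop up snug so that the books stand square, with no gaps between them, centred on the depth of the board. Knock no book over and leave the cups, turntable, bin and vase where they are.

Things in the scene. Friction and masses are not known exactly. Their poses are not given: they have to be found in the camera images.
- rack: Wooden book rack, fixed. Board 130 mm deep (x), 315 long (y), its top 12 mm above the shelf; fixed end wall 15 mm thick (y 0 to +15 mm), top 102 mm above the shelf; open at front and back. Origin: at shelf height under the middle of the wall's inner face. Books and sliding stop lie to -y of it; -x is the front, towards the robot.
- stop (a joint): Sliding end stop: clear distance (m) from the fixed wall's inner face to the stop's inner face, 0 to 0.25, grows towards the rack's -y. About 2.5 N of friction holds it where it is left. An upright panel 124 mm deep (x), 16 mm thick (y), top 102 mm above the shelf, with a grip block on its outer (-y) face.
- stop_grip (a point): Point in the stop's grip block, 20 mm under its top, mid width and length, 36 mm to -y of the stop's inner face. The block is 26 mm wide (rack x), 40 mm long (rack y, joining the panel's outer face), its flat top 135 mm above the shelf. Axes as the rack's.
- tall_book_mid (a point): Centre of the tall book. Tallest of three plain cardboard-covered children's books, standing upright: 148 mm high (z), 100 mm wide (x, spine at -x, page edges at +x), 30 mm thick (y). Mass 0.15 to 0.45 kg. Rigid; it cannot open.
- tall_book_spine (a point): Middle of the closed spine face of the tall book, 50 mm to -x of its centre, same axes.
- tall_book: The tall book; origin at the centre of its underside, same axes.
- middle_book_mid (a point): Centre of the middle book. Middle-height of three plain cardboard-covered children's books, standing upright: 126 mm high (z), 96 mm wide (x, spine at -x, page edges at +x), 42 mm thick (y). Mass 0.15 to 0.45 kg. Rigid; it cannot open.
- middle_book_spine (a point): Middle of the closed spine face of the middle book, 48 mm to -x of its centre, same axes.
- middle_book: The middle book; origin at the centre of its underside, same axes.
- short_book_mid (a point): Centre of the short book. Shortest of three plain cardboard-covered children's books, standing upright: 104 mm high (z), 90 mm wide (x, spine at -x, page edges at +x), 36 mm thick (y). Mass 0.15 to 0.45 kg. Rigid; it cannot open.
- short_book_spine (a point): Middle of the closed spine face of the short book, 45 mm to -x of its centre, same axes.
- short_book: The short book; origin at the centre of its underside, same axes.
- cups: Bystander: three nested aluminium cups, 80 mm across the rim, about 95 mm high; origin at the centre of the underside. Stands among the books.
- turntable: Bystander: metal turntable 140 mm across and 36 mm high with a maple sphere puzzle of 92 mm diameter on it, 136 mm high in all; origin at the centre of the underside.
- bin: Bystander: translucent blue open bin, 150 (x) x 200 (y) x 100 mm high, with plain wooden blocks; origin at the centre of the underside.
- vase: Bystander: white ceramic vase, 84 mm across, 130 mm high; origin at the centre of the underside.
Mind the look-alikes: they are no part of the job. Leave any green look-alike of the tall_book alone.

How it is judged:
At the end, for the whole second after the job is handed in: Stop at most 112.5 mm from the wall; from the wall tall, middle, short, each within 7 mm of its snug place and 25 mm of the board's centre line, upright within 0.08 rad, square within 0.12 rad, on the board within 6 mm, spine in front, at rest (value of joint stop below 0.1125 m and angle between each of tall_book_mid, middle_book_mid, short_book_mid's own z axis and vertical below 0.08 rad and z of tall_book_mid in the frame of rack between 0.08 and 0.092 m and x of tall_book_mid in the frame of rack between -0.025 and 0.025 m and y of tall_book_mid in the frame of rack between -0.022 and -0.008 m and angle between the y axis of each of tall_book_mid, middle_book_mid, short_book_mid and the y axis of rack, either way round below 0.12 rad and x of each of tall_book_spine, middle_book_spine, short_book_spine in the frame of rack below -0.015 m and linear speed of each of tall_book, middle_book, short_book below 0.01 m/s and z of middle_book_mid in the frame of rack between 0.069 and 0.081 m and x of middle_book_mid in the frame of rack between -0.025 and 0.025 m and y of middle_book_mid in the frame of rack between -0.058 and -0.044 m and z of short_book_mid in the frame of rack between 0.058 and 0.07 m and x of short_book_mid in the frame of rack between -0.025 and 0.025 m and y of short_book_mid in the frame of rack between -0.097 and -0.083 m); the robot touches nothing.
It fails at once if the nested cups is pushed more than 20 mm or tipped (distance of cups from where it was at the start of the episode above 0.02 m or angle between cups's own z axis and vertical above 0.25 rad).
It fails at once if the turntable with the sphere puzzle is pushed more than 20 mm or tipped (distance of turntable from where it was at the start of the episode above 0.02 m or angle between turntable's own z axis and vertical above 0.25 rad).
It fails at once if the brick bin is pushed more than 20 mm or tipped (distance of bin from where it was at the start of the episode above 0.02 m or angle between bin's own z axis and vertical above 0.25 rad).
It fails at once if the vase is pushed more than 20 mm or tipped (distance of vase from where it was at the start of the episode above 0.02 m or angle between vase's own z axis and vertical above 0.25 rad).
It fails at once if a book is knocked over (angle between any of tall_book_mid, middle_book_mid, short_book_mid's own z axis and vertical above 0.6 rad).
It also fails if it takes over 72 s, if anything falls off the work surface, if the arm or the gripper's body presses on something with over 40 N, if the wrist force passes 120 N, or if a joint passes its speed limit or range.

## Robot

A 6-joint arm with a two-finger parallel gripper is mounted at the origin on the work surface. World frame = base frame: x ahead of the robot, y to its left, z up, the work surface at z = 0. Lengths are in m, angles in rad, forces in N, time in s.
With the tool pointing down it reaches from about 0.3 to 0.825 m from the base axis. Payload 5.4 kg.
Tool frame: the origin (TCP) lies at the very end of the fingers, on their centre line; the grasp point (between the pads) lies 19 mm behind it (arm.pinch_z is the distance from the TCP to the grasp point, in m); z points along the fingers, y is the direction in which the jaws open and shut (so a half turn about z gives the same grasp; the last joint's range is limited). The gripper opens to 92 mm and grips with 3 to 60 N. Pads are 20 mm wide; open, the fingers measure 128 mm over their backs; the gripper's body (75 mm by 189 mm) begins 69 mm behind the grasp point.
Start: joints at [-1.314, 0.158, 1.597, -0, 1.386, -0.21], TCP at [0.259, -0.513, 0.215] pointing down, gripper open.
Joint ranges: [-2.91, 2.91], [-0.94, 2.29], [0.18, 2.7], [-1.29, 4.43], [0.17, 2.64], [-3, 3]. Speed limits (rad/s): [2.57, 2.57, 3.14, 3.14, 3.14, 3.14].

## Interface

Orientations are given as a rotation vector (axis times angle).
In Python, from rig import arm, get_image, camera_params gives the robot as it stands.
- The arm moves only by the tool play_rows, never from a script. Its argument "commands" is text: rows parted by semicolons, each of 7 numbers parted by spaces: the shift along the tool's x, y, z in cm, then the turn, a rotation vector about the tool's x, y, z in degrees, then the finger opening in cm, from 0 to 9.19. A call has 1 to 5 rows; each row is the pose to reach, as a shift and turn from the pose commanded when the call began, along the tool's axes at that moment; what a row does not reach only later rows make up. A row lasts 1/8 s, in which the tool goes at most 62.5 mm and 10.7 degrees, less where a joint would pass 70% of its speed; a pose out of reach is approached as far as the arm can. A call with a gripper value outside its range is refused whole. The fingers move at their own pace and stop on an object; "force" is the grip in N (left out, the last holds). Time passes only in rows, so rows that repeat a pose let the fingers close. It gives the time, the measured TCP pose, the force and the opening at its end, in the units of the state.
- arm.read_state(): the state, without advancing time (a new reading comes with each control period).
- get_image(name): name is "side" or "top"; returns the picture (420x560x3 uint8, blue, green, red); there is no depth.
- camera_params(name): a dict with "camera_matrix" (3x3 intrinsics, pixels), "dist" ([k1, k2, p1, p2, k3] as OpenCV has them; the pictures are not rectified), "extrinsics" (4x4, takes a point from world to camera coordinates). Camera axes: x right, y down, z forward; pixel columns grow to the right and rows downward; lengths in m; the calibration is good to about 2 mm. A picture is of the moment at which its call begins. camera_params takes no time and is no camera call.
- arm.sign_off(): hands the job in, once; it reports no verdict.
The state is a dict: "t": time; "joint_pos": joint angles; "qvel": joint speeds; "effort": joint torques, N m; "eef_pos": TCP position; "tcp_rot": TCP orientation; "force": force on the tool from outside, world axes, zero at the start; "moment": the same for the moment, N m; "finger_gap": finger opening in m.
Only numpy, scipy, OpenCV 4.12 (cv2) and the standard library are available. Lean on these libraries where they do the work, as an engineer would, in place of code of your own. Each camera call takes 0.05 s, during which the arm holds its last target.

## Working session

There is one attempt and no reset: what is moved stays moved. The work goes in short steps, Python scripts to look and compute and a tool call to move; the robot and the scene stay as the last step left them, time stands still between calls to the robot, and variables do not carry over. Pictures are saved under pics/ and viewed, and the job is handed in when it is done.

Besides the shell and the picture viewer there is one more tool, called after "Request:" by a JSON object that holds its "api" and its "payload", one argument or row to a line. play_rows: Moves the arm, as the interface text tells. Its arguments: {"type":"object","properties":{"commands":{"type":"string"},"force":{"type":"number"}},"required":["commands"]}

```bash
ls; mkdir -p pics
python3 - <<'E'
from rig import arm,get_image,camera_params
import cv2
for n in("side","top"):
    cv2.imwrite(f"pics/{n}0.png",get_image(n)); p=camera_params(n); print(n,p)
print(arm.read_state(),arm.pinch_z)
E
```

```text
pics
side {'camera_matrix': array([[401.30669045,   0.        , 283.03691722],
       [  0.        , 401.30669045, 204.19535308],
       [  0.        ,   0.        ,   1.        ]]), 'dist': array([-0.0997289,  0.       ,  0.       ,  0.       ,  0.       ]), 'extrinsics': array([[-0.85821638, -0.51326316,  0.00505742,  0.48584038],
       [-0.30971878,  0.50996675, -0.80250121,  0.26645804],
       [ 0.40931519, -0.69028606, -0.59662906,  1.24975926],
       [ 0.        ,  0.        ,  0.        ,  1.        ]])}
top {'camera_matrix': array([[398.01069551,   0.        , 284.76334247],
       [  0.        , 398.01069551, 209.21450863],
       [  0.        ,   0.        ,   1.        ]]), 'dist': array([-0.04892959,  0.        ,  0.        ,  0.        ,  0.        ]), 'extrinsics': array([[ 0.01119192, -0.99993186,  0.00331841, -0.02045206],
       [-0.99554738, -0.01145335, -0.09356407,  0.56807559],
       [ 0.0935957 , -0.00225647, -0.99560773,  1.42862222],
       [ 0.        ,  0.        ,  0.        ,  1.        ]])}
{'t': 0.1, 'joint_pos': array([-1.31410242e+00,  1.58949465e-01,  1.59808242e+00, -2.13914445e-05,
        1.38619761e+00, -2.10111578e-01]), 'qvel': array([-0.00250056, -0.00264831, -0.0006971 ,  0.00012085,  0.00062189,
       -0.00102073]), 'effort': array([ 6.61875019e-04, -3.86508608e+01, -3.22957993e+01,  7.03335623e-02,
        3.39287810e-02, -5.57891030e-05]), 'eef_pos': array([ 0.25859572, -0.5129485 ,  0.21374988]), 'tcp_rot': array([-3.05481542e+00, -7.26244519e-01,  9.28479848e-05]), 'force': array([-0.55764012, -0.1940529 , -0.75622523]), 'moment': array([-0.05236059,  0.00418429, -0.00276074]), 'finger_gap': 0.0920078410415065} 0.0187
```

View pics/side0.png

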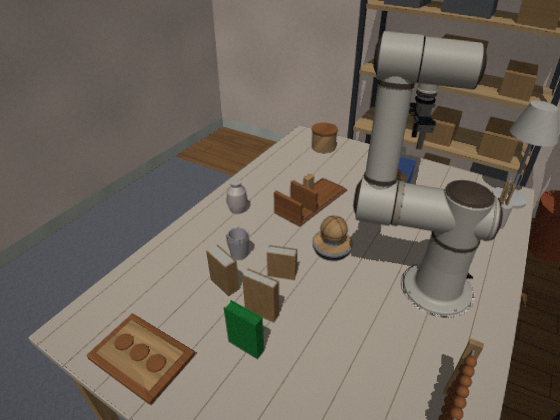

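View pics/top0.png

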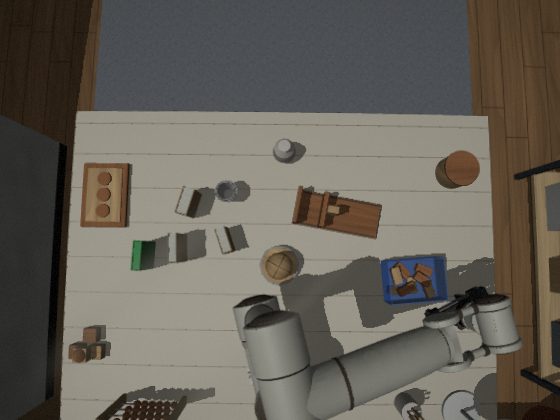

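The side image shows the plain books at about (223,271), (282,262) and (262,296), with the green look-alike at (244,330). In the top image they are at (187,202), (226,239) and (176,247), with the green one at (143,254). The rack is at top (337,212), with its wall at the left end. I'll enlarge these areas next.

Run:
```python
import cv2
t=cv2.imread("pics/top0.png"); s=cv2.imread("pics/side0.png")
cv2.imwrite("pics/t_books.png",cv2.resize(t[175:280,125:255],None,fx=6,fy=5.7,interpolation=cv2.INTER_CUBIC)[:600,:800])
cv2.imwrite("pics/t_books.png",cv2.resize(t[175:275,125:255],None,fx=6,fy=6,interpolation=cv2.INTER_CUBIC))
cv2.imwrite("pics/t_rack.png",cv2.resize(t[175:245,285:390],None,fx=7,fy=7,interpolation=cv2.INTER_CUBIC))
cv2.imwrite("pics/s_books.png",cv2.resize(s[225:360,190:310],None,fx=4.4,fy=4.4,interpolation=cv2.INTER_CUBIC))
cv2.imwrite("pics/s_rack.png",cv2.resize(s[165:230,260:360],None,fx=8,fy=8,interpolation=cv2.INTER_CUBIC))
```

```text
(no output)
```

View pics/t_books.png

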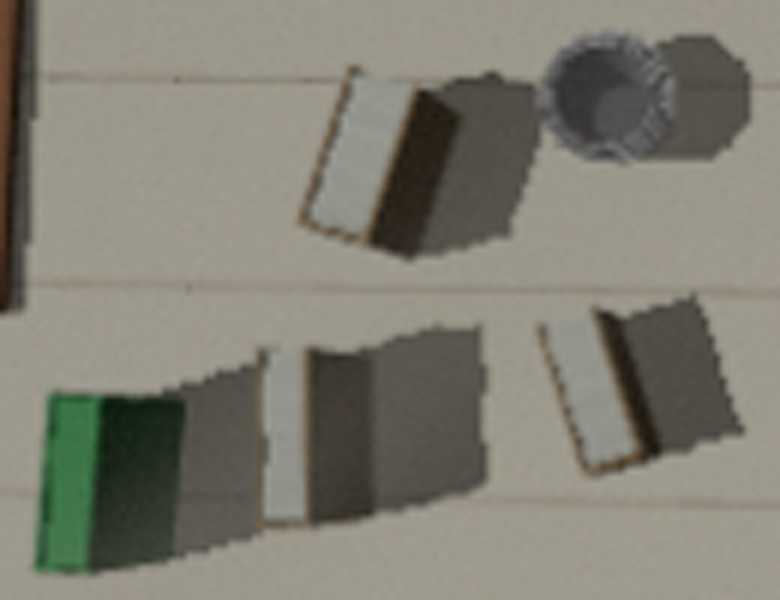

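View pics/t_rack.png

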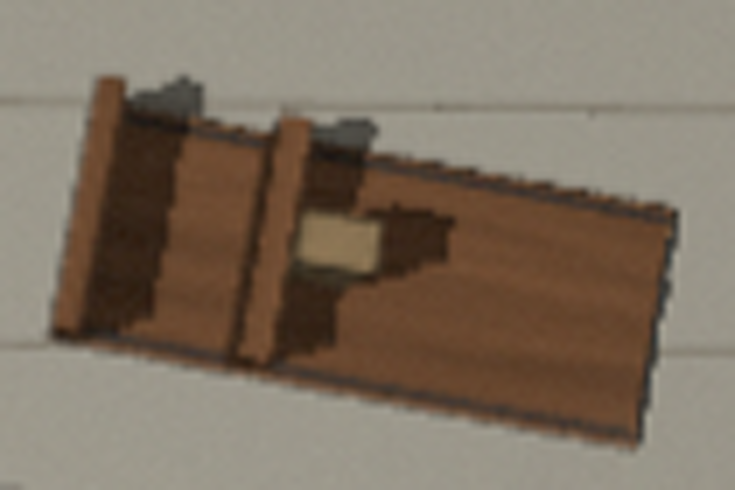

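View pics/s_books.png

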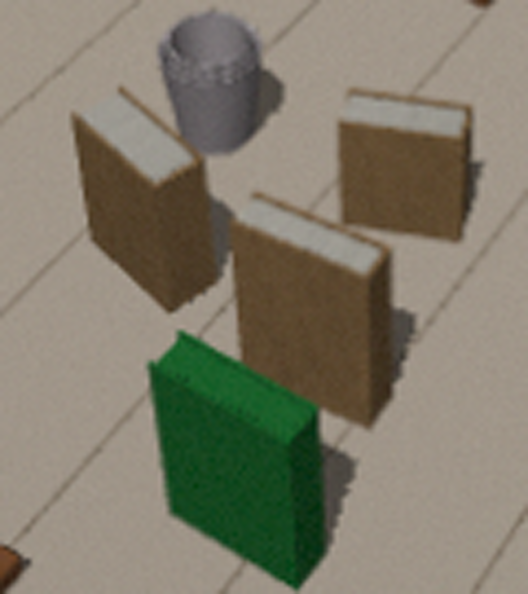

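View pics/s_rack.png

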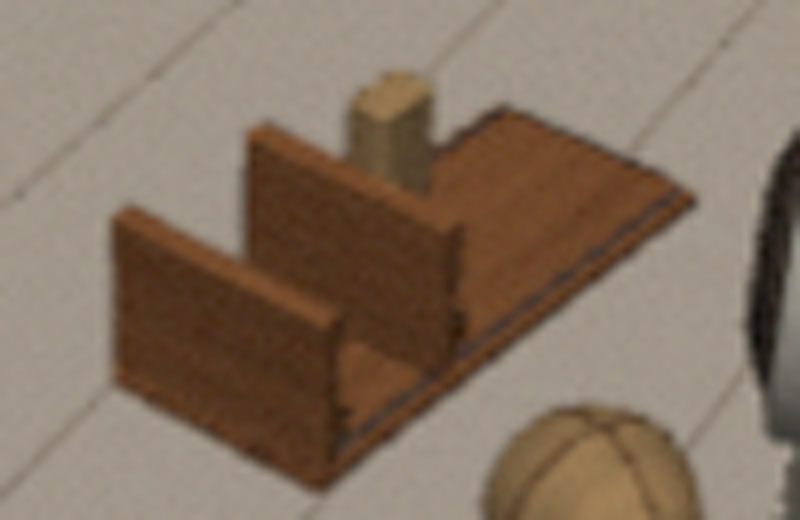

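```bash
cat > h.py <<'E'
import numpy as np, cv2
from scipy.optimize import least_squares
from rig import camera_params
P={n:camera_params(n) for n in("side","top")}
def proj(n,X):
    p=P[n];E=p["extrinsics"]
    return cv2.projectPoints(np.atleast_2d(np.array(X,float)),cv2.Rodrigues(E[:3,:3])[0],E[:3,3],p["camera_matrix"],p["dist"])[0][:,0]
def ray(n,uv,z):
    p=P[n];E=p["extrinsics"]
    q=cv2.undistortPoints(np.array([[uv]],float),p["camera_matrix"],p["dist"])[0,0]
    R=E[:3,:3];c=-R.T@E[:3,3];d=R.T@np.array([q[0],q[1],1]);return c+d*(z-c[2])/d[2]
def un(c,f,o): return (np.array(c,float)+.5)/f-.5+np.array(o)
def world(q,L):
    c,s=np.cos(q[2]),np.sin(q[2]);L=np.atleast_2d(np.array(L,float))
    return np.c_[q[0]+c*L[:,0]-s*L[:,1],q[1]+s*L[:,0]+c*L[:,1],L[:,2]]
def fit(q0,obs,stop=False):
    # obs list (cam, local fn(q)->pt, uv)
    def r(q): return np.concatenate([ (proj(n,world(q,L(q) if callable(L) else L))[0]-uv) for n,L,uv in obs])
    s=least_squares(r,q0,loss='soft_l1');return s.x,r(s.x).reshape(-1,2)
E
cat > fit0.py <<'E'
from h import *
T=lambda c:un(c,6,(125,175)); S=lambda c:un(c,4.4,(190,225))
B={'tall':(.148,.1,.03,[(260,348),(308,348),(306,524),(262,524)],[(235,222),(255,195),(390,247),(370,275)],[('-+',(370,427))]),
'middle':(.126,.096,.042,[(352,68),(418,88),(368,242),(302,222)],[(73,117),(122,90),(203,160),(157,183)],[('-+',(170,311)),('--',(218,280))]),
'short':(.104,.09,.036,[(540,325),(597,308),(645,458),(590,473)],[(340,122),(350,92),(470,107),(467,137)],[('-+',(460,240)),('++',(342,222))])}
for k,(h,w,t,tc,sc,bc) in B.items():
    cs=[(w/2,t/2,h),(w/2,-t/2,h),(-w/2,-t/2,h),(-w/2,t/2,h)]
    obs=[('top',c,T(u)) for c,u in zip(cs,tc)]+[('side',c,S(u)) for c,u in zip(cs,sc)]
    for sg,u in bc: obs.append(('side',(w/2*(1 if sg[0]=='+' else -1),t/2*(1 if sg[1]=='+' else -1),0),S(u)))
    q0=list(ray('top',T(np.mean(tc,0)),h)[:2])+[0]
    q,r=fit(q0,obs);print(k,q.round(4),np.degrees(q[2]).round(1));print(r.round(1).tolist())
T=lambda c:un(c,7,(285,175)); S=lambda c:un(c,8,(260,165))
obs=[('top',c,T(u)) for c,u in [((.065,.015,.102),(97,77)),((.065,0,.102),(125,78)),((-.065,0,.102),(82,335)),((-.065,.015,.102),(53,333)),((.065,-.315,.012),(677,212)),((-.065,-.315,.012),(638,440))]]
sp=[(.062,0,.102,(283,118)),(.062,-.016,.102,(310,120)),(-.062,-.016,.102,(270,362)),(-.062,0,.102,(238,360)),(.013,-.016,.135,(303,210)),(.013,-.056,.135,(382,220)),(-.013,-.056,.135,(378,272)),(-.013,-.016,.135,(297,265))]
for x,y,z,u in sp: obs.append(('top',(lambda q,x=x,y=y,z=z:(x,y-q[3],z)),T(u)))
for c,u in [((.065,.015,.102),(115,208)),((-.065,.015,.102),(330,325)),((-.065,0,.102),(345,315)),((-.065,.015,0),(320,490)),((.065,.015,0),(118,382)),((-.065,-.315,.012),(695,195)),((.065,-.315,.012),(505,105))]: obs.append(('side',c,S(u)))
q,r=fit([.62,-.06,-.15,.08],obs);print('rack',q.round(4));print(r.round(1).tolist())
for n,uv,z in [('cups',(226,190.5),.095),('turnt',(279,264),.09),('vase',(284,149),.13),('binc',(414,279),.1)]: print(n,ray('top',uv,z).round(3))
E
python3 fit0.py
```

```text
tall [0.4247 0.3599 0.0534] 3.1
[[-0.4, 0.0], [0.5, -0.4], [1.4, 0.4], [-0.3, 0.8], [-1.6, -0.3], [-0.3, -1.1], [0.6, -0.3], [-0.3, 0.8], [0.2, 0.7]]
middle [ 0.5853  0.3288 -0.2734] -15.7
[[-0.1, -0.6], [0.5, -0.5], [0.4, 0.6], [-0.3, 0.5], [-0.4, -0.8], [-0.3, -1.0], [0.7, -0.7], [-0.3, 1.1], [0.2, 0.9], [0.0, 0.9]]
short [0.4534 0.1958 0.3465] 19.9
[[-0.2, 0.3], [0.2, -0.3], [0.5, -0.6], [-0.3, 0.4], [-0.4, -0.1], [-0.1, -1.0], [0.9, -0.6], [-0.4, 0.5], [0.4, 0.6], [-0.2, 0.6]]
rack [ 0.579  -0.0636 -0.1623  0.0794]
[[-0.4, -0.3], [-0.1, 0.3], [-0.3, 0.3], [-0.4, -0.2], [3.5, -0.6], [3.8, 1.4], [-0.4, -0.7], [0.3, -0.2], [0.2, 0.3], [0.2, -0.2], [0.1, -0.3], [0.4, 0.3], [-0.3, 0.4], [-0.3, -0.6], [-0.9, 1.4], [-0.3, 0.4], [0.4, -0.3], [0.1, 1.8], [-1.0, 1.2], [1.8, -2.0], [0.4, -1.6]]
cups [0.625 0.193 0.095]
turnt [0.372 0.004 0.09 ]
vase [ 0.767 -0.009  0.13 ]
binc [ 0.325 -0.461  0.1  ]
```

```bash
sed -i 's/-\.315,\.012/-.300,.012/g' fit0.py; python3 fit0.py | sed -n '/rack/,$p'
cat > go.py <<'E'
# usage: go.py x y z theta_deg  -> tool-frame shift (cm), turn (deg) from measured pose
import sys; from h import *; from rig import arm
from scipy.spatial.transform import Rotation as R
def rep(x,y,z,th):
    s=arm.read_state(); Rm=R.from_rotvec(s["tcp_rot"]).as_matrix()
    d=Rm.T@(np.array([x,y,z])-s["eef_pos"])*100
    t=np.radians(th); best=None
    for k in (0,np.pi):
        Rt=np.array([[np.cos(t+k),np.sin(t+k),0],[np.sin(t+k),-np.cos(t+k),0],[0,0,-1]])
        v=np.degrees(R.from_matrix(Rm.T@Rt).as_rotvec())
        if best is None or np.linalg.norm(v)<np.linalg.norm(best): best=v
    print("shift",d.round(2),"turn",best.round(2),"q",s["joint_pos"].round(2))
if __name__=="__main__": rep(*map(float,sys.argv[1:5]))
E
python3 - <<'E'
from h import *
E
```

```text
rack [ 0.5792 -0.0656 -0.171   0.0775]
[[0.4, -0.3], [0.6, 0.3], [0.1, 0.2], [-0.0, -0.3], [0.1, -0.6], [0.0, 1.4], [-0.2, -0.6], [0.4, -0.0], [0.0, 0.4], [0.0, -0.2], [0.1, -0.1], [0.4, 0.6], [-0.3, 0.6], [-0.4, -0.5], [-0.6, 1.0], [-0.2, 0.1], [0.5, -0.5], [0.2, 1.5], [-0.7, 0.9], [0.5, -0.4], [-0.8, -0.3]]
cups [0.625 0.193 0.095]
turnt [0.372 0.004 0.09 ]
vase [ 0.767 -0.009  0.13 ]
binc [ 0.325 -0.461  0.1  ]
```

```bash
cat >> go.py <<'E'
RACK=np.array([.5792,-.0656,-.171])
E
cat > rk.py <<'E'
# rk.py lx ly z dtheta: target in rack coords
import sys; from go import *
lx,ly,z,dt=map(float,sys.argv[1:5]); w=world(RACK,(lx,ly,z))[0]; print("world",w.round(4)); rep(*w,np.degrees(RACK[2])+dt)
E
python3 rk.py 0 -.1135 .20 90
```

```text
world [ 0.5599 -0.1774  0.2   ]
shift [ 42.   -16.4    1.41] turn [ -0.08  -0.06 -53.46] q [-1.31  0.16  1.6  -0.    1.39 -0.21]
```

Request:
{"api": "play_rows", "payload": {
  "commands": "5 -2 0 0 0 -10 9.1;10 -4 0 0 0 -20 9.1;15.5 -6 0 0 0 -30 9.1;21 -8 0 0 0 -40 9.1;26.5 -10 0 0 0 -50 9.1",
  "force": 30
}}

```text
t: 0.72
eef_pos: [0.4513, -0.3032, 0.2143]
tcp_rot: [-2.457, -1.957, 0.0]
force: [0.8, 0.2, 0.5]
finger_gap: 0.0913
```

```bash
python3 rk.py 0 -.1135 .20 90
```

```text
world [ 0.5599 -0.1774  0.2   ]
shift [14.69  7.77  1.43] turn [-0.02 -0.01 -3.14] q [-0.81  0.08  1.69 -0.    1.38 -0.59]
```

Request:
{"api": "play_rows", "payload": {
  "commands": "5 2.6 0 0 0 -3 9.1;10 5.2 0 0 0 -3 9.1;14 7.4 0 0 0 -3 9.1;14.6 7.75 1.4 0 0 -3.1 9.1;14.6 7.75 1.4 0 0 -3.1 9.1"
}}

```text
t: 1.35
eef_pos: [0.5579, -0.1802, 0.1983]
tcp_rot: [-2.406, -2.014, 0.003]
force: [-0.8, 0.5, -0.7]
finger_gap: 0.0908
```

```bash
python3 rk.py 0 -.1135 .097 90
python3 - <<'E'
from rig import *
import cv2
cv2.imwrite("pics/s1.png",cv2.resize(get_image("side")[100:250,230:430],None,fx=4,fy=4,interpolation=cv2.INTER_CUBIC))
E
```

```text
world [ 0.5599 -0.1774  0.097 ]
shift [ 0.29  0.19 10.13] turn [-0.24 -0.05 -0.32] q [-0.52  0.2   1.58 -0.    1.36 -0.34]
```

View pics/s1.png

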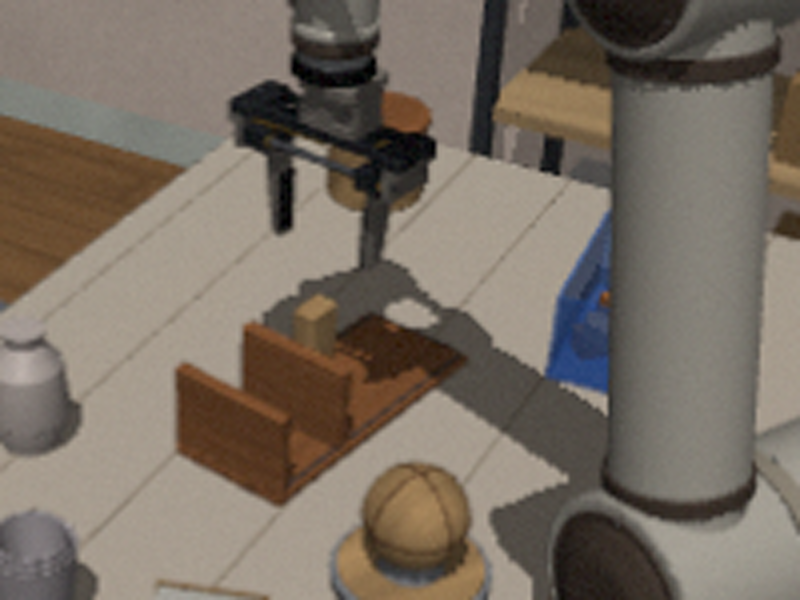

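The gripper is above the grip block at about (320,320), with its jaws along the rack's depth. Descending to close on it.

Request:
{"api": "play_rows", "payload": {
  "commands": "0.3 0.2 5 0 0 0 9.1;0.3 0.2 9 0 0 0 9.1;0.3 0.2 10.1 0 0 0 9.1;0.3 0.2 10.1 0 0 0 1;0.3 0.2 10.1 0 0 0 1",
  "force": 25
}}

```text
t: 2.02
eef_pos: [0.563, -0.1792, 0.1019]
tcp_rot: [2.407, 2.013, 0.002]
force: [-0.1, 0.3, 0.0]
finger_gap: 0.0731
```

Request:
{"api": "play_rows", "payload": {
  "commands": "0 0 0 0 0 0 1;0 0 0 0 0 0 1;0 0 0 0 0 0 1;0 0 0 0 0 0 1"
}}

```text
t: 2.52
eef_pos: [0.5618, -0.1779, 0.0996]
tcp_rot: [2.409, 2.016, 0.0]
force: [-0.4, 1.1, -0.1]
finger_gap: 0.0329
```

Request:
{"api": "play_rows", "payload": {
  "commands": "0 0 0 0 0 0 1;0 0 0 0 0 0 1;0 0 0 0 0 0 1"
}}

```text
t: 2.9
eef_pos: [0.5641, -0.1784, 0.0997]
tcp_rot: [2.406, 2.013, 0.005]
force: [11.4, -0.9, -6.8]
finger_gap: 0.0258
```

```bash
python3 rk.py 0 -.266 .098 90
```

```text
world [ 0.5339 -0.3277  0.098 ]
shift [-15.23  -0.33   0.17] turn [ 0.32  0.02 -0.36] q [-0.51  0.31  1.66  0.    1.17 -0.33]
```

Request:
{"api": "play_rows", "payload": {
  "commands": "-3 0.3 0 0 0 0 1;-7 0.3 0 0 0 0 1;-11 0.3 0 0 0 0 1;-14 0.3 0 0 0 0 1;-15 0.3 0 0 0 0 1"
}}

```text
t: 3.52
eef_pos: [0.5379, -0.3268, 0.0996]
tcp_rot: [-2.41, -2.014, -0.001]
force: [-1.2, 3.7, 3.1]
finger_gap: 0.0258
```

Request:
{"api": "play_rows", "payload": {
  "commands": "0 0 0 0 0 0 1;0 0 0 0 0 0 1;0 0 0 0 0 0 7;0 0 0 0 0 0 7;0 0 0 0 0 0 7"
}}

```text
t: 4.15
eef_pos: [0.5386, -0.3257, 0.0996]
tcp_rot: [2.409, 2.017, 0.0]
force: [-0.2, -0.4, -0.2]
finger_gap: 0.0536
```

Request:
{"api": "play_rows", "payload": {
  "commands": "0 0 0 0 0 0 9.1;0 0 0 0 0 0 9.1;0 0 -2 0 0 0 9.1;0 0 -6 0 0 0 9.1;0 0 -11 0 0 0 9.1"
}}

```text
t: 4.78
eef_pos: [0.5379, -0.3259, 0.2114]
tcp_rot: [-2.409, -2.015, 0.0]
force: [0.8, -0.2, -0.1]
finger_gap: 0.091
```

```bash
python3 - <<'E'
from rig import *
import cv2
cv2.imwrite("pics/t2.png",cv2.resize(get_image("top")[170:320,240:440],None,fx=4,fy=4,interpolation=cv2.INTER_CUBIC))
E
python3 go.py .4247 .3599 .25 3
```

```text
shift [ 65.7  -23.56  -3.64] turn [ 0.81 -0.1  76.85] q [-0.74  0.29  1.43  0.    1.41 -0.56]
```

View pics/t2.png

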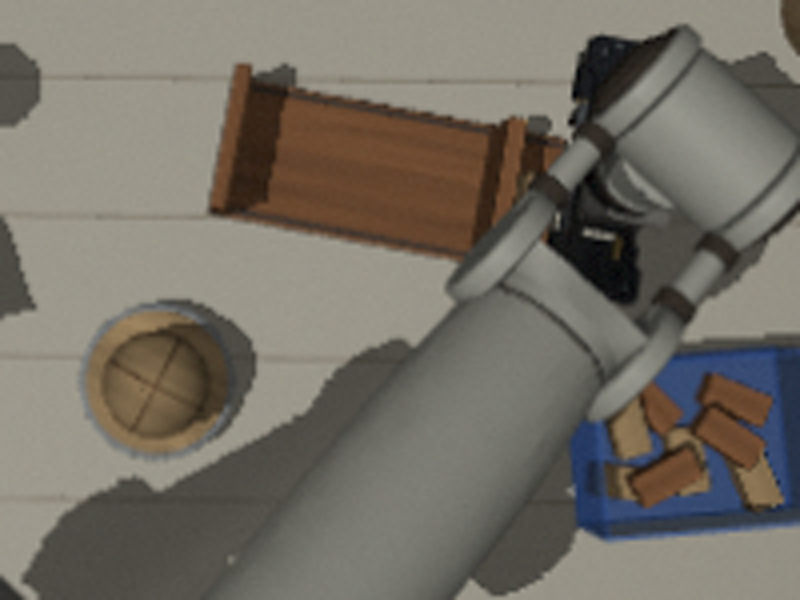

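The stop is now at about 0.23 m (inner face near crop (505,190)) and nothing else has moved. Next is the tall book. The candidates in the side image are the green book (244,330), which is the look-alike to leave alone, and the plain cardboard book (262,296), which is the tallest plain one and the real target. The side crop confirmed this.

Request:
{"api": "play_rows", "payload": {
  "commands": "5 -1.8 -3.6 0 0 5 9.1;11 -4 -3.6 0 0 14 9.1;16.5 -6 -3.6 0 0 23 9.1;22 -8 -3.6 0 0 32 9.1;27.5 -10 -3.6 0 0 40 9.1"
}}

```text
t: 5.45
eef_pos: [0.4882, -0.0362, 0.2472]
tcp_rot: [2.955, 1.062, 0.004]
force: [0.4, -0.7, 0.6]
finger_gap: 0.0912
```

```bash
python3 go.py .4247 .3599 .25 3
```

```text
shift [ 20.33 -34.58  -0.32] turn [ 0.09 -0.13 36.55] q [-0.32 -0.09  1.79  0.    1.44  0.56]
```

Request:
{"api": "play_rows", "payload": {
  "commands": "3 -5 0 0 0 8 9.1;6 -10 0 0 0 16 9.1;9 -15 0 0 0 24 9.1;12 -20.5 0 0 0 32 9.1;15 -26 0 0 0 36 9.1"
}}

```text
t: 6.08
eef_pos: [0.4368, 0.2596, 0.2474]
tcp_rot: [-3.139, -0.101, -0.005]
force: [-0.1, -0.7, 0.6]
finger_gap: 0.0912
```

```bash
python3 go.py .4247 .3599 .25 3
```

```text
shift [ -0.57 -10.08  -0.26] turn [-0.04 -0.17  0.67] q [ 0.3  -0.04  1.74 -0.    1.44  1.8 ]
```

Request:
{"api": "play_rows", "payload": {
  "commands": "-0.2 -4 0 0 0 0.6 9.1;-0.5 -8 0 0 0 0.6 9.1;-0.5 -10 2 0 0 0.6 9.1;-0.5 -10 5 0 0 0.6 9.1;-0.5 -10 5 0 0 0.6 9.1"
}}

```text
t: 6.7
eef_pos: [0.424, 0.3566, 0.1944]
tcp_rot: [3.139, 0.09, -0.005]
force: [0.7, -1.3, -0.2]
finger_gap: 0.0913
```

```bash
python3 go.py .4247 .3599 .111 3;python3 - <<'E'
from rig import *
import cv2
cv2.imwrite("pics/s3.png",cv2.resize(get_image("side")[180:380,160:360],None,fx=3,fy=3,interpolation=cv2.INTER_CUBIC))
E
```

```text
shift [ 0.12 -0.34  8.34] turn [0.09 0.19 0.27] q [ 0.48  0.12  1.68 -0.    1.35  1.99]
```

View pics/s3.png

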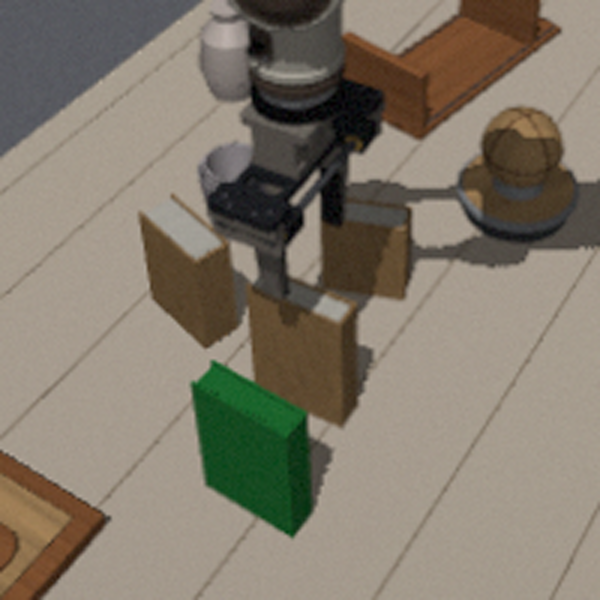

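The fingers straddle the plain tall book at about (300,330) and stay clear of the green one at (255,450). Descending to grip.

Request:
{"api": "play_rows", "payload": {
  "commands": "0.1 -0.3 4 0 0 0.3 9.1;0.1 -0.3 8 0 0 0.3 9.1;0.1 -0.3 8.3 0 0 0.3 9.1;0.1 -0.3 8.3 0 0 0.3 5;0.1 -0.3 8.3 0 0 0.3 2",
  "force": 15
}}

```text
t: 7.38
eef_pos: [0.4278, 0.3609, 0.1154]
tcp_rot: [-3.139, -0.08, -0.006]
force: [0.6, 0.3, 0.7]
finger_gap: 0.0731
```

Request:
{"api": "play_rows", "payload": {
  "commands": "0 0 0 0 0 0 2;0 0 0 0 0 0 2;0 0 0 0 0 0 2;0 0 0 0 0 0 2;0 0 0 0 0 0 2"
}}

```text
t: 8.0
eef_pos: [0.4261, 0.3602, 0.1126]
tcp_rot: [-3.14, -0.081, -0.0]
force: [-0.8, 0.8, -0.5]
finger_gap: 0.0301
```

Request:
{"api": "play_rows", "payload": {
  "commands": "0 0 0 0 0 0 2;0 0 0 0 0 0 2;0 0 0 0 0 0 2",
  "force": 35
}}

```text
t: 8.38
eef_pos: [0.4261, 0.3602, 0.1126]
tcp_rot: [-3.14, -0.081, 0.0]
force: [1.2, 1.2, -0.1]
finger_gap: 0.03
```

```bash
sed -i 's/RACK=.*/RACK=np.array([.5826,-.0662,-.171])/' go.py; sed -i 's/^if __name/RACK=None\nif __name/' go.py; python3 rk.py 0 -.018 .26 0
```

```text
world [ 0.5795 -0.0839  0.26  ]
shift [ 13.04  45.14 -14.75] turn [-1.000e-02  0.000e+00  1.274e+01] q [0.49 0.21 1.74 0.   1.18 2.  ]
```

Request:
{"api": "play_rows", "payload": {
  "commands": "0 0 -3 0 0 0 2;0 0 -8 0 0 0 2;1 4 -13 0 0 2 2;2.3 8 -14.7 0 0 6 2;3.6 12.5 -14.7 0 0 9 2"
}}

```text
t: 9.0
eef_pos: [0.4695, 0.2361, 0.2613]
tcp_rot: [-3.137, 0.167, -0.005]
force: [-0.2, 0.4, -3.7]
finger_gap: 0.0299
```

Request:
{"api": "play_rows", "payload": {
  "commands": "1.6 4.5 0 0 0 1 2;3.2 9 0 0 0 2 2;4.8 13.5 0 0 0 3 2;6.4 18 0 0 0 3 2;8 22.5 0 0 0 3 2"
}}

```text
t: 9.62
eef_pos: [0.5238, 0.0034, 0.2586]
tcp_rot: [-3.132, 0.248, 0.003]
force: [1.3, 0.4, -4.6]
finger_gap: 0.0296
```

```bash
python3 rk.py 0 -.019 .26 0
```

```text
world [ 0.5794 -0.0849  0.26  ]
shift [ 6.88  7.85 -0.15] turn [0.01 0.11 0.74] q [-0.22 -0.    1.68 -0.    1.47  1.5 ]
```

Request:
{"api": "play_rows", "payload": {
  "commands": "2.5 3 0 0 0 0.7 2;5 6 0 0 0 0.7 2;6.6 7.6 0 0 0 0.7 2;6.9 7.9 2 0 0 0.7 2;6.9 7.9 3 0 0 0.7 2"
}}

```text
t: 10.25
eef_pos: [0.5782, -0.083, 0.2262]
tcp_rot: [-3.129, 0.267, 0.008]
force: [0.1, 1.3, -3.3]
finger_gap: 0.0297
```

```bash
python3 rk.py 0 -.019 .127 0;python3 - <<'E'
from rig import *
import cv2
cv2.imwrite("pics/s4.png",cv2.resize(get_image("side")[90:240,230:430],None,fx=4,fy=4,interpolation=cv2.INTER_CUBIC))
cv2.imwrite("pics/t4.png",cv2.resize(get_image("top")[150:280,250:420],None,fx=4.5,fy=4.5,interpolation=cv2.INTER_CUBIC))
E
```

```text
world [ 0.5794 -0.0849  0.127 ]
shift [0.2  0.19 9.92] turn [-0.06  0.31  0.05] q [-0.35  0.18  1.55  0.    1.42  1.39]
```

View pics/s4.png

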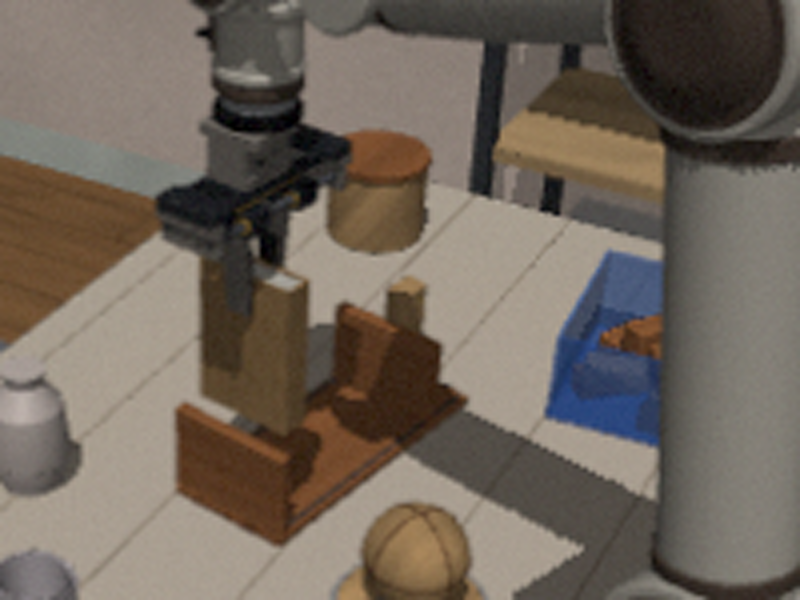

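View pics/t4.png

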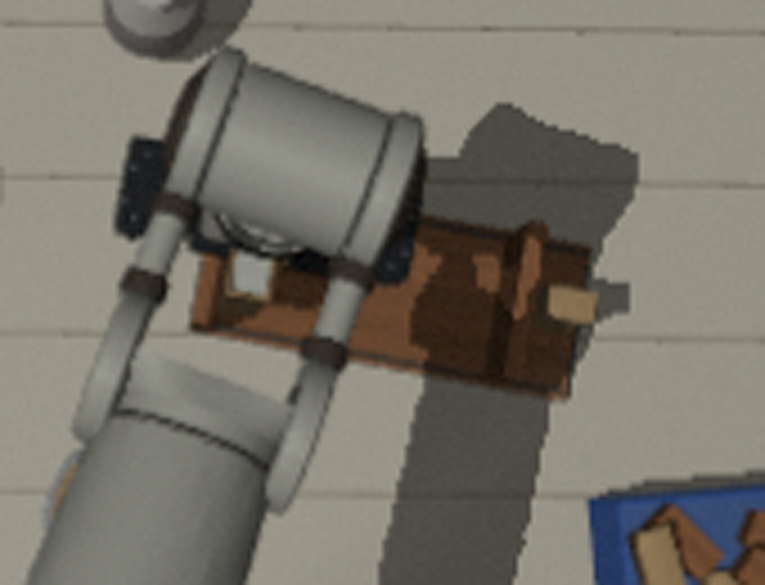

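Run:
```python
from h import *; from go import RACK
from rig import arm
c=lambda n,X,f,o:((proj(n,X)-np.array(o)+.5)*f-.5).round(0).tolist()
print("wall inner top -x, outer top -x,+x outer",c('side',world(RACK,[(-.065,0,.102),(-.065,.015,.102),(.065,.015,.102)]),4,(230,90)))
s=arm.read_state()["eef_pos"]; q=[s[0],s[1],RACK[2]];z=s[2]
print("book bot",c('side',world(q,[(-.0514,.015,z-.1126),(-.0514,-.015,z-.1126)]),4,(230,90)),'top',c('top',world(q,[(-.0514,.015,z+.0354),(-.0514,-.015,z+.0354)]),4.5,(250,150)))
print('top wall',c('top',world(RACK,[(-.065,0,.102),(-.065,.015,.102)]),4.5,(250,150)))
```

```text
wall inner top -x, outer top -x,+x outer [[291.0, 454.0], [281.0, 461.0], [172.0, 406.0]]
book bot [[283.0, 437.0], [303.0, 422.0]] top [[225.0, 293.0], [268.0, 301.0]]
top wall [[211.0, 324.0], [192.0, 321.0]]
```

Predicted and observed corners agree within about 1 px in both views. Book bottom is at side (284,433) and the wall at (282,460). Lowering the tall book.

Request:
{"api": "play_rows", "payload": {
  "commands": "0.2 0.2 3 0 0 0 2;0.2 0.2 6 0 0 0 2;0.2 0.2 8.5 0 0 0 2;0.2 0.2 9.5 0 0 0 2;0.2 0.2 9.8 0 0 0 2"
}}

```text
t: 10.98
eef_pos: [0.5816, -0.0858, 0.1317]
tcp_rot: [-3.13, 0.266, 0.0]
force: [0.5, 0.2, -3.0]
finger_gap: 0.0297
```

Request:
{"api": "play_rows", "payload": {
  "commands": "0 0 0 0 0 0 2;0 0 0.1 0 0 0 2;0 0 0.2 0 0 0 2"
}}

```text
t: 11.35
eef_pos: [0.5821, -0.0864, 0.1303]
tcp_rot: [3.13, -0.267, 0.002]
force: [-0.6, 0.2, -3.6]
finger_gap: 0.0297
```

Request:
{"api": "play_rows", "payload": {
  "commands": "0 -0.15 0.3 0 0 0 2;0 -0.3 0.5 0 0 0 2;0 -0.3 0.6 0 0 0 2;0 -0.3 0.65 0 0 0 2;0 -0.3 0.65 0 0 0 2"
}}

```text
t: 11.98
eef_pos: [0.5824, -0.0833, 0.1246]
tcp_rot: [3.13, -0.267, 0.001]
force: [-3.8, 1.8, 6.5]
finger_gap: 0.0298
```

Request:
{"api": "play_rows", "payload": {
  "commands": "0 0 -0.1 0 0 0 4;0 0 -0.1 0 0 0 6;0 0 -0.1 0 0 0 6;0 0 -0.1 0 0 0 6;0 0 -1 0 0 0 6"
}}

```text
t: 12.6
eef_pos: [0.5815, -0.0831, 0.1325]
tcp_rot: [-3.13, 0.267, 0.003]
force: [0.4, 0.4, 0.2]
finger_gap: 0.0599
```

Request:
{"api": "play_rows", "payload": {
  "commands": "0 0 -4 0 0 0 9.1;0 0 -9 0 0 0 9.1;0 0 -12 0 0 0 9.1;-2 -4 -13 0 0 0 9.1;-3 -8 -13 0 0 0 9.1"
}}

```text
t: 13.22
eef_pos: [0.5666, 0.0012, 0.2655]
tcp_rot: [3.13, -0.269, 0.006]
force: [0.5, 0.7, 0.3]
finger_gap: 0.091
```

```bash
python3 go.py .5853 .3288 .24 -15.7
python3 - <<'E'
from rig import *
import cv2
a=get_image("side");cv2.imwrite("pics/s5f.png",a)
cv2.imwrite("pics/s5.png",cv2.resize(a[90:240,230:430],None,fx=4,fy=4,interpolation=cv2.INTER_CUBIC))
E
```

```text
shift [ -3.75 -32.6    2.53] turn [-0.01 -0.21  5.88] q [-0.21  0.1   1.56  0.    1.48  1.53]
```

View pics/s5.png

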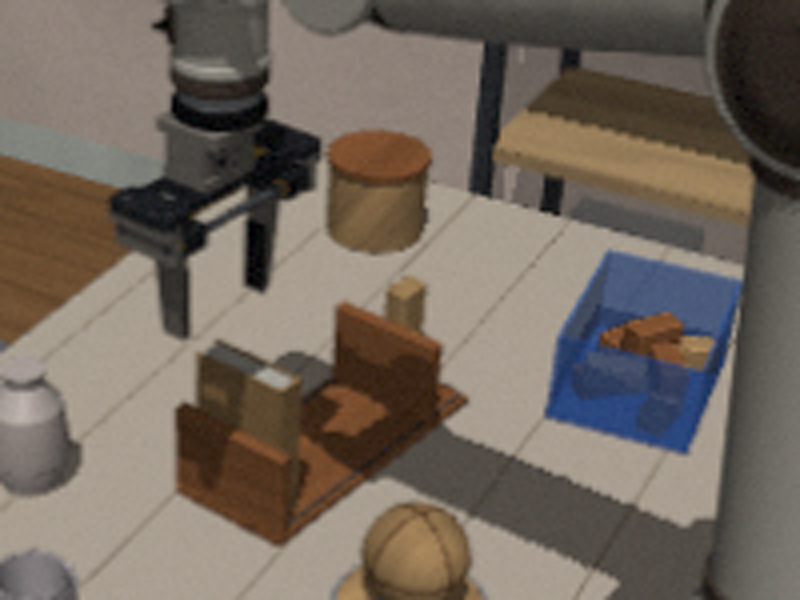

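The tall book stands upright against the wall, at about (250,410). The middle book is next.

Request:
{"api": "play_rows", "payload": {
  "commands": "-0.6 -5 0 0 0 -0 9.1;-1.2 -10.5 0 0 0 2 9.1;-1.8 -16 0.5 0 0 4 9.1;-2.5 -22 1.5 0 0 5.9 9.1;-3.2 -28 2.5 0 0 5.9 9.1"
}}

```text
t: 13.9
eef_pos: [0.5823, 0.2838, 0.2387]
tcp_rot: [-3.112, 0.428, -0.002]
force: [0.4, -0.5, -0.1]
finger_gap: 0.0909
```

```bash
python3 go.py .5853 .3288 .18 -15.7
```

```text
shift [-0.93 -4.41  5.87] turn [-0.03 -0.07  0.02] q [ 0.27  0.33  1.35 -0.    1.46  2.11]
```

Request:
{"api": "play_rows", "payload": {
  "commands": "-0.9 -3 2 0 0 0 9.1;-0.9 -4.4 4 0 0 0 9.1;-0.9 -4.4 5.8 0 0 0 9.1;-0.9 -4.4 5.8 0 0 0 9.1;-0.9 -4.4 5.8 0 0 0 9.1"
}}

```text
t: 14.52
eef_pos: [0.5859, 0.3261, 0.1812]
tcp_rot: [-3.112, 0.429, -0.002]
force: [0.5, -0.1, 0.0]
finger_gap: 0.0912
```

```bash
python3 go.py .5853 .3288 .089 -15.7;python3 - <<'E'
from rig import *
import cv2
a=get_image("side")
cv2.imwrite("pics/s6.png",cv2.resize(a[170:320,150:350],None,fx=4,fy=4,interpolation=cv2.INTER_CUBIC))
E
```

```text
shift [-0.14 -0.24  9.22] turn [-0.04 -0.07 -0.01] q [ 0.33  0.42  1.34 -0.    1.38  2.17]
```

View pics/s6.png

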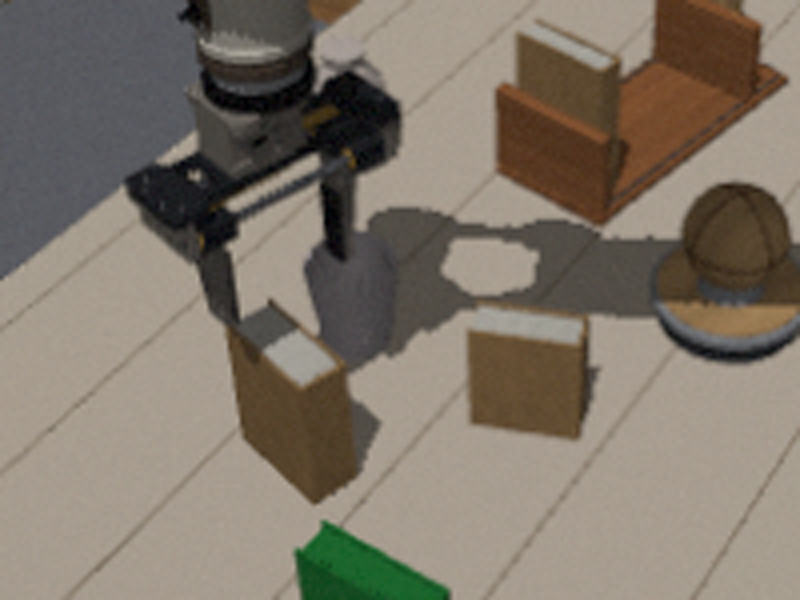

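Request:
{"api": "play_rows", "payload": {
  "commands": "-0.1 -0.2 5 0 0 0 9.1;-0.1 -0.2 8.8 0 0 0 9.1;-0.1 -0.2 9.1 0 0 0 9.1;-0.1 -0.2 9.1 0 0 0 5;-0.1 -0.2 9.1 0 0 0 3",
  "force": 15
}}

```text
t: 15.2
eef_pos: [0.5867, 0.3295, 0.0921]
tcp_rot: [-3.11, 0.428, -0.007]
force: [-0.0, 0.5, -0.1]
finger_gap: 0.0731
```

Request:
{"api": "play_rows", "payload": {
  "commands": "0 0 0 0 0 0 3;0 0 0 0 0 0 3;0 0 0 0 0 0 3;0 0 0 0 0 0 3"
}}

```text
t: 15.7
eef_pos: [0.5851, 0.3292, 0.0894]
tcp_rot: [-3.112, 0.428, -0.001]
force: [1.4, 0.5, 1.2]
finger_gap: 0.0424
```

Request:
{"api": "play_rows", "payload": {
  "commands": "0 0 0 0 0 0 3;0 0 0 0 0 0 3;0 0 0 0 0 0 3",
  "force": 35
}}

```text
t: 16.08
eef_pos: [0.5851, 0.3292, 0.0894]
tcp_rot: [-3.112, 0.428, -0.001]
force: [0.8, 1.4, 2.0]
finger_gap: 0.0418
```

```bash
python3 rk.py 0 -.083 .24 0
```

```text
world [ 0.5685 -0.148   0.24  ]
shift [ 11.28  46.39 -15.08] turn [-0.03 -0.03 -5.85] q [0.33 0.51 1.41 0.   1.22 2.18]
```

Request:
{"api": "play_rows", "payload": {
  "commands": "0 0 -3 0 0 0 3;0 0 -8 0 0 0 3;1 4 -13 0 0 0 3;2.2 9 -18 0 0 -2 3;3.5 14.5 -18.5 0 0 -5.8 3"
}}

```text
t: 16.7
eef_pos: [0.5802, 0.1826, 0.2762]
tcp_rot: [-3.13, 0.264, -0.007]
force: [0.7, -1.1, -3.5]
finger_gap: 0.042
```

```bash
python3 rk.py 0 -.083 .275 0
```

```text
world [ 0.5685 -0.148   0.275 ]
shift [ 4.38 32.79  0.12] turn [-0.05 -0.24  0.15] q [ 0.11  0.21  1.42 -0.    1.51  1.85]
```

Request:
{"api": "play_rows", "payload": {
  "commands": "0.8 5.5 0 0 0 0 3;1.5 11 0 0 0 0 3;2.2 16.5 0 0 0 0 3;2.9 22 0 0 0 0 3;3.6 27.5 0 0 0 0 3"
}}

```text
t: 17.32
eef_pos: [0.5667, -0.0953, 0.272]
tcp_rot: [-3.13, 0.27, 0.005]
force: [-0.3, 0.7, -2.6]
finger_gap: 0.042
```

```bash
python3 rk.py 0 -.083 .26 0
```

```text
world [ 0.5685 -0.148   0.26  ]
shift [1.08 5.16 1.19] turn [-0.01  0.17 -0.06] q [-0.38  0.13  1.52 -0.    1.5   1.37]
```

Request:
{"api": "play_rows", "payload": {
  "commands": "0.7 3.5 0 0 0 0 3;1 5 1 0 0 0 3;1 5 1.2 0 0 0 3;1 5 1.2 0 0 0 3"
}}

```text
t: 17.82
eef_pos: [0.5689, -0.143, 0.2605]
tcp_rot: [-3.129, 0.267, 0.003]
force: [0.3, -0.0, -2.7]
finger_gap: 0.0419
```

```bash
python3 rk.py 0 -.083 .104 0;python3 - <<'E'
from rig import *
import cv2
a=get_image("side")
cv2.imwrite("pics/s7.png",cv2.resize(a[70:240,230:430],None,fx=3.5,fy=3.5,interpolation=cv2.INTER_CUBIC))
cv2.imwrite("pics/t7.png",cv2.resize(get_image("top")[150:280,250:420],None,fx=4.5,fy=4.5,interpolation=cv2.INTER_CUBIC))
E
```

```text
world [ 0.5685 -0.148   0.104 ]
shift [ 0.07  0.51 15.65] turn [-0.06  0.11  0.03] q [-0.45  0.16  1.5   0.    1.48  1.29]
```

View pics/s7.png

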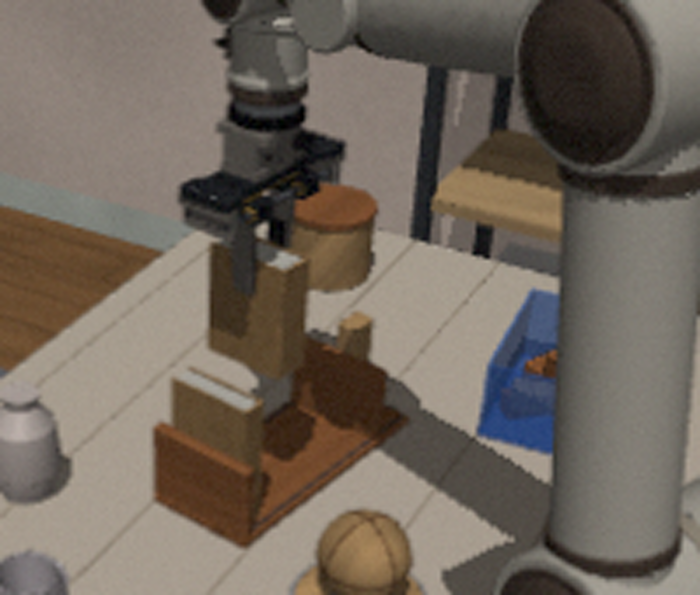

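View pics/t7.png

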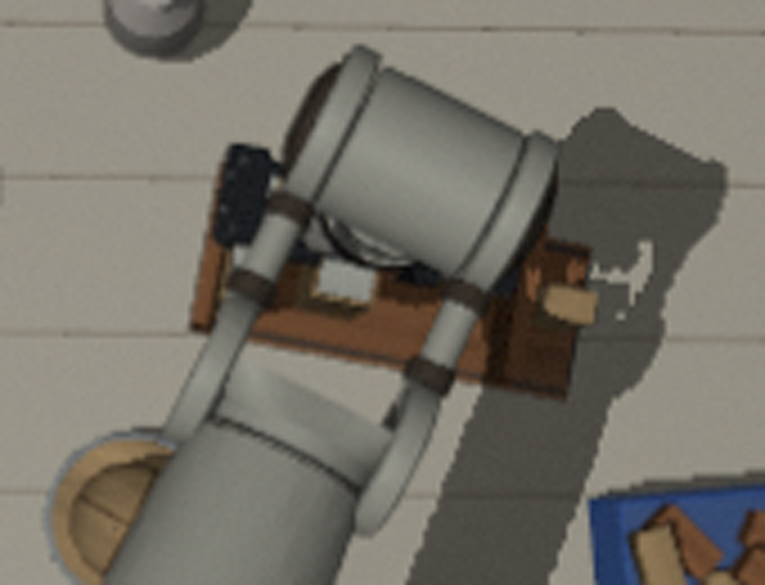

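The middle book hangs square over the board, spine to the front, with a clear gap to the tall book. Lowering it at rack y about −83 mm.

Request:
{"api": "play_rows", "payload": {
  "commands": "0 0.5 3 0 0 0 3;0 0.5 7 0 0 0 3;0 0.5 11 0 0 0 3;0 0.5 14 0 0 0 3;0 0.5 15.2 0 0 0 3"
}}

```text
t: 18.55
eef_pos: [0.5675, -0.1481, 0.1077]
tcp_rot: [-3.129, 0.268, 0.005]
force: [-0.0, 0.2, -3.1]
finger_gap: 0.0418
```

Request:
{"api": "play_rows", "payload": {
  "commands": "0 0 0.2 0 0 0 3;0 0 0.4 0 0 0 3;0 0 0.6 0 0 0 3;0 0 0.6 0 0 0 3"
}}

```text
t: 19.05
eef_pos: [0.5687, -0.1498, 0.1039]
tcp_rot: [3.13, -0.27, 0.001]
force: [0.6, 0.9, -3.7]
finger_gap: 0.0418
```

Request:
{"api": "play_rows", "payload": {
  "commands": "0 0 0.1 0 0 0 3;0 0 0.2 0 0 0 3;0 0 0.3 0 0 0 3;0 0 0.3 0 0 0 3"
}}

```text
t: 19.55
eef_pos: [0.5686, -0.1497, 0.1013]
tcp_rot: [3.13, -0.27, 0.001]
force: [-2.7, 1.0, 5.0]
finger_gap: 0.0421
```

Request:
{"api": "play_rows", "payload": {
  "commands": "0 0 -0.1 0 0 0 5.1;0 0 -0.1 0 0 0 5.1;0 0 -0.1 0 0 0 5.1;0 0 -2 0 0 0 5.1;0 0 -6 0 0 0 5.1"
}}

```text
t: 20.18
eef_pos: [0.5673, -0.1491, 0.1603]
tcp_rot: [-3.129, 0.27, 0.005]
force: [0.1, 0.2, 0.7]
finger_gap: 0.0507
```

Request:
{"api": "play_rows", "payload": {
  "commands": "0 0 -5 0 0 0 9.1;0 0 -10 0 0 0 9.1;0 -5 -10 0 0 6 9.1;0 -10 -10 0 0 0 9.1;0 -15 -10 0 0 0 9.1"
}}

```text
t: 20.8
eef_pos: [0.5945, -0.0005, 0.2623]
tcp_rot: [3.13, -0.269, 0.004]
force: [0.4, -0.1, -0.5]
finger_gap: 0.0908
```

```bash
python3 go.py .4534 .1958 .2 19.9;python3 - <<'E'
from rig import *
import cv2
a=get_image("side")
cv2.imwrite("pics/s8.png",cv2.resize(a[70:240,230:430],None,fx=3.5,fy=3.5,interpolation=cv2.INTER_CUBIC))
cv2.imwrite("pics/t8.png",cv2.resize(get_image("top")[150:280,250:420],None,fx=4.5,fy=4.5,interpolation=cv2.INTER_CUBIC))
E
```

```text
shift [-17.27 -16.93   6.19] turn [  0.04  -0.13 -29.74] q [-0.2   0.18  1.48  0.    1.48  1.54]
```

View pics/s8.png

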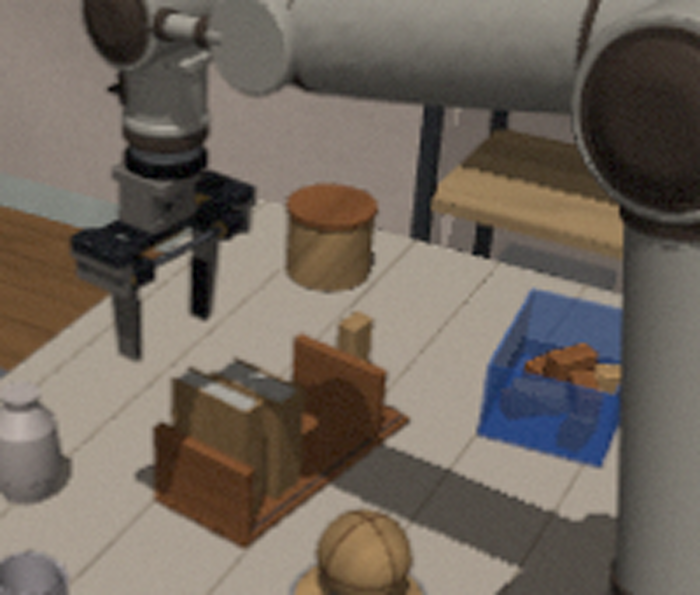

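View pics/t8.png

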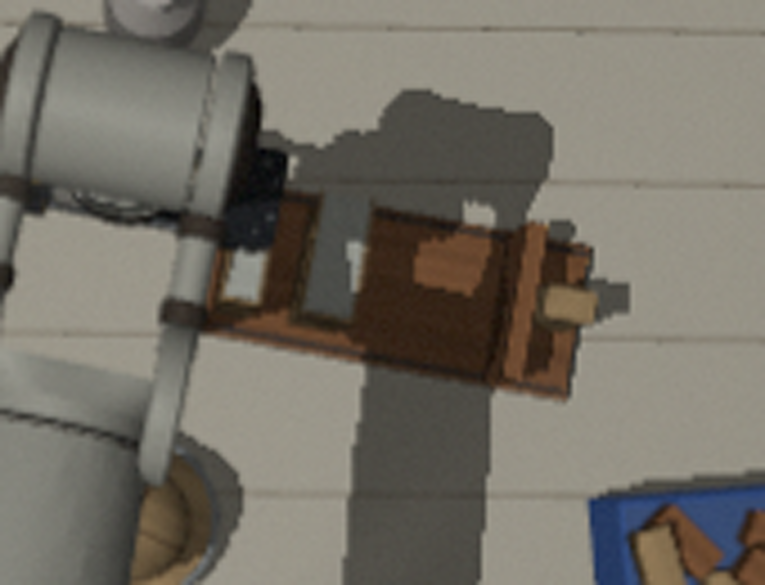

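Tall and middle both stand upright, with tall at top crop (245,275) and middle at (335,260). The short book is next.

Request:
{"api": "play_rows", "payload": {
  "commands": "-4 -4 1 0 0 -7 9.1;-8 -8 2 0 0 -15 9.1;-12 -12 3 0 0 -22 9.1;-16 -16 4 0 0 -29 9.1;-17.2 -16.9 5 0 0 -29.7 9.1"
}}

```text
t: 21.52
eef_pos: [0.4525, 0.1956, 0.2112]
tcp_rot: [3.094, 0.546, 0.003]
force: [0.7, -0.5, -0.2]
finger_gap: 0.0912
```

Request:
{"api": "play_rows", "payload": {
  "commands": "0 0 3 0 0 0 9.1;0 0 4.5 0 0 0 9.1;0 0 4.5 0 0 0 9.1"
}}

```text
t: 21.9
eef_pos: [0.4533, 0.1932, 0.1646]
tcp_rot: [3.095, 0.539, -0.003]
force: [-0.1, -1.0, 0.9]
finger_gap: 0.0909
```

```bash
python3 go.py .4534 .1958 .069 19.9;python3 - <<'E'
from rig import *
import cv2
a=get_image("side")
cv2.imwrite("pics/s9.png",cv2.resize(a[150:320,200:400],None,fx=3.5,fy=3.5,interpolation=cv2.INTER_CUBIC))
E
```

```text
shift [ 0.11 -0.24  9.56] turn [-0.01  0.12 -0.15] q [ 0.16 -0.01  1.88 -0.    1.28  1.38]
```

View pics/s9.png

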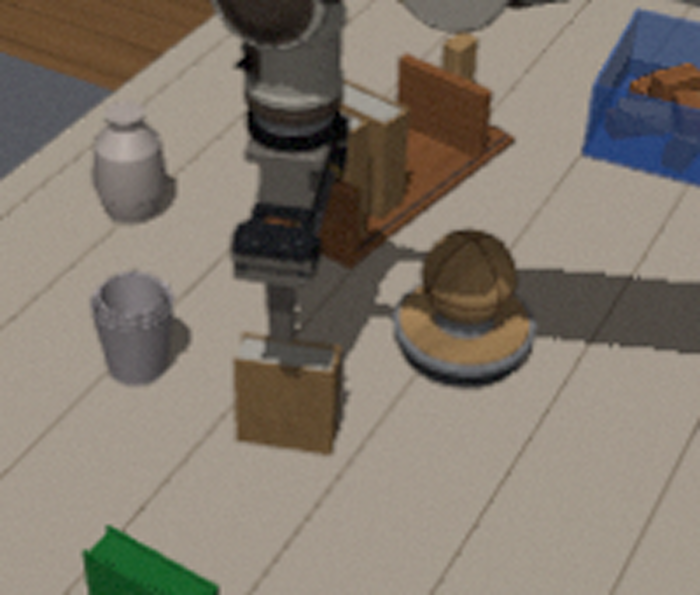

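The short book is centred under the open fingers at about (290,395), with the cups and turntable clear.

Request:
{"api": "play_rows", "payload": {
  "commands": "0.1 -0.2 4 0 0 0 9.1;0.1 -0.2 8 0 0 0 9.1;0.1 -0.2 9.5 0 0 0 9.1;0.1 -0.2 9.5 0 0 0 5;0.1 -0.2 9.5 0 0 0 3",
  "force": 15
}}

```text
t: 22.58
eef_pos: [0.4555, 0.1965, 0.0724]
tcp_rot: [3.095, 0.541, 0.005]
force: [0.1, 0.4, 0.5]
finger_gap: 0.0731
```

Request:
{"api": "play_rows", "payload": {
  "commands": "0 0 0 0 0 0 3;0 0 0 0 0 0 3;0 0 0 0 0 0 3;0 0 0 0 0 0 3;0 0 0 0 0 0 3"
}}

```text
t: 23.2
eef_pos: [0.4539, 0.1964, 0.0705]
tcp_rot: [-3.094, -0.541, -0.0]
force: [-0.6, 0.6, 0.6]
finger_gap: 0.036
```

Request:
{"api": "play_rows", "payload": {
  "commands": "0 0 0 0 0 0 3;0 0 0 0 0 0 3;0 0 0 0 0 0 3",
  "force": 35
}}

```text
t: 23.58
eef_pos: [0.4539, 0.1964, 0.0705]
tcp_rot: [-3.095, -0.541, -0.0]
force: [-1.0, 0.3, 2.5]
finger_gap: 0.0355
```

```bash
python3 rk.py 0 -.155 .26 0
```

```text
world [ 0.5562 -0.2189  0.26  ]
shift [ -4.47  42.54 -18.95] turn [-1.000e-02 -1.000e-02  2.964e+01] q [0.16 0.12 1.95 0.   1.08 1.39]
```

Request:
{"api": "play_rows", "payload": {
  "commands": "0 0 -4 0 0 0 3;0 0 -9 0 0 0 3;0 2 -14 0 0 6 3;-0.5 6 -18.5 0 0 14 3;-1 11 -18.9 0 0 22 3"
}}

```text
t: 24.2
eef_pos: [0.4836, 0.0887, 0.2631]
tcp_rot: [3.141, -0.063, 0.011]
force: [1.1, -0.3, -2.6]
finger_gap: 0.0359
```

```bash
python3 rk.py 0 -.155 .26 0
```

```text
world [ 0.5562 -0.2189  0.26  ]
shift [ 8.49 30.45  0.37] turn [-0.02 -0.4   7.48] q [-0.06 -0.1   1.76  0.    1.47  1.55]
```

Request:
{"api": "play_rows", "payload": {
  "commands": "1.5 5.5 0 0 0 3 3;3 11 0 0 0 6 3;4.5 16.5 0 0 0 7.5 3;6 22 0 0 0 7.5 3;7.4 27 0 0 0 7.5 3"
}}

```text
t: 24.82
eef_pos: [0.5452, -0.185, 0.2582]
tcp_rot: [-3.13, 0.265, 0.003]
force: [0.7, -0.5, -1.6]
finger_gap: 0.0358
```

Request:
{"api": "play_rows", "payload": {
  "commands": "0.3 2 0 0 0 0 3;0.3 2 0 0 0 0 3;0.3 2 0 0 0 0 3"
}}

```text
t: 25.2
eef_pos: [0.5449, -0.2017, 0.2591]
tcp_rot: [-3.13, 0.262, 0.001]
force: [0.6, -0.1, -1.2]
finger_gap: 0.0359
```

```bash
python3 rk.py 0 -.155 .086 0;python3 - <<'E'
from rig import *
import cv2
a=get_image("side")
cv2.imwrite("pics/s10.png",cv2.resize(a[70:240,230:430],None,fx=3.5,fy=3.5,interpolation=cv2.INTER_CUBIC))
E
```

```text
world [ 0.5562 -0.2189  0.086 ]
shift [ 1.42  1.52 17.31] turn [-0.06  0.05  0.21] q [-0.56  0.15  1.52  0.    1.47  1.18]
```

View pics/s10.png

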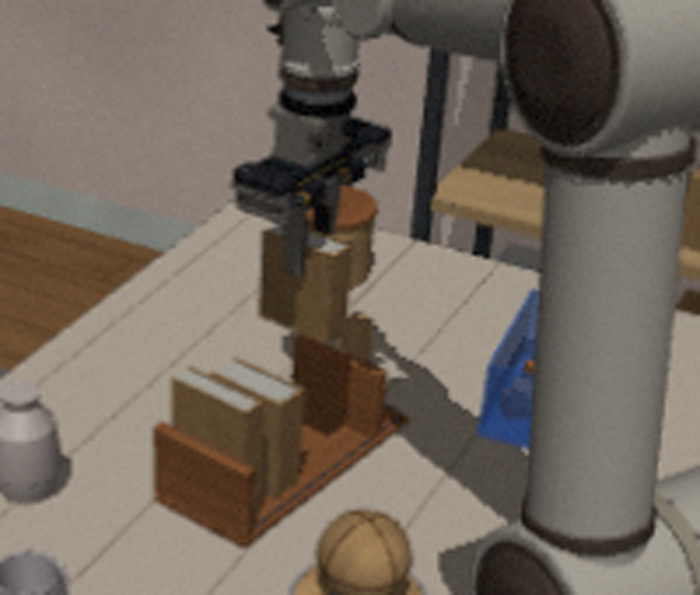

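The short book hangs square above the gap, with the other two books standing. I'll correct about 15 mm sideways and lower it.

Request:
{"api": "play_rows", "payload": {
  "commands": "1.4 1.5 0 0 0 0.2 3;1.4 1.5 3 0 0 0.2 3;1.4 1.5 7 0 0 0.2 3;1.4 1.5 11 0 0 0.2 3;1.4 1.5 13 0 0 0.2 3"
}}

```text
t: 25.88
eef_pos: [0.5553, -0.2183, 0.1271]
tcp_rot: [-3.128, 0.267, 0.005]
force: [0.2, -0.6, -2.9]
finger_gap: 0.0359
```

```bash
python3 rk.py 0 -.155 .0825 0
```

```text
world [ 0.5562 -0.2189  0.0825]
shift [0.11 0.06 4.46] turn [-0.09  0.19  0.04] q [-0.58  0.3   1.62  0.    1.24  1.16]
```

Request:
{"api": "play_rows", "payload": {
  "commands": "0 0 2 0 0 0 3;0 0 3.5 0 0 0 3;0 0 4 0 0 0 3;0 0 4.2 0 0 0 3;0 0 4.2 0 0 0 3"
}}

```text
t: 26.5
eef_pos: [0.5569, -0.2208, 0.0881]
tcp_rot: [3.129, -0.27, 0.002]
force: [-0.0, -1.1, -2.8]
finger_gap: 0.0355
```

Request:
{"api": "play_rows", "payload": {
  "commands": "0 0 0.1 0 0 0 3;0 0 0.2 0 0 0 3;0 0 0.2 0 0 0 3"
}}

```text
t: 26.88
eef_pos: [0.5564, -0.2205, 0.0854]
tcp_rot: [-3.13, 0.27, -0.0]
force: [-0.0, -0.3, -2.0]
finger_gap: 0.0362
```

Request:
{"api": "play_rows", "payload": {
  "commands": "0 0 0.1 0 0 0 3;0 0 0.2 0 0 0 3;0 0 0.3 0 0 0 3;0 0 0.3 0 0 0 3"
}}

```text
t: 27.38
eef_pos: [0.5565, -0.2205, 0.0826]
tcp_rot: [3.13, -0.27, 0.0]
force: [-0.2, 1.7, 0.0]
finger_gap: 0.0356
```

Request:
{"api": "play_rows", "payload": {
  "commands": "0 0 0.1 0 0 0 3;0 0 0.1 0 0 0 4.6;0 0 0.1 0 0 0 4.6;0 0 0 0 0 0 4.6;0 0 -2 0 0 0 4.6"
}}

```text
t: 28.0
eef_pos: [0.5552, -0.2197, 0.1014]
tcp_rot: [-3.128, 0.27, 0.005]
force: [-0.3, -0.7, 0.4]
finger_gap: 0.0457
```

Request:
{"api": "play_rows", "payload": {
  "commands": "0 0 -4 0 0 0 4.6;0 0 -9 0 0 0 9.1;0 0 -13 0 0 0 9.1;0 3 -14 0 0 0 9.1;0 7 -14 0 0 -8 9.1"
}}

```text
t: 28.62
eef_pos: [0.5455, -0.2902, 0.2463]
tcp_rot: [3.138, -0.042, 0.007]
force: [1.0, -0.7, 0.1]
finger_gap: 0.084
```

```bash
python3 rk.py .0 -.264 .2 90;python3 - <<'E'
from rig import *
import cv2
a=get_image("side")
cv2.imwrite("pics/s11.png",cv2.resize(a[70:240,230:430],None,fx=3.5,fy=3.5,interpolation=cv2.INTER_CUBIC))
E
```

```text
world [ 0.5377 -0.3263  0.2   ]
shift [-0.71  3.62  4.64] turn [ 3.400e-01 -8.000e-02 -8.175e+01] q [-0.68  0.25  1.43  0.    1.46  0.91]
```

View pics/s11.png

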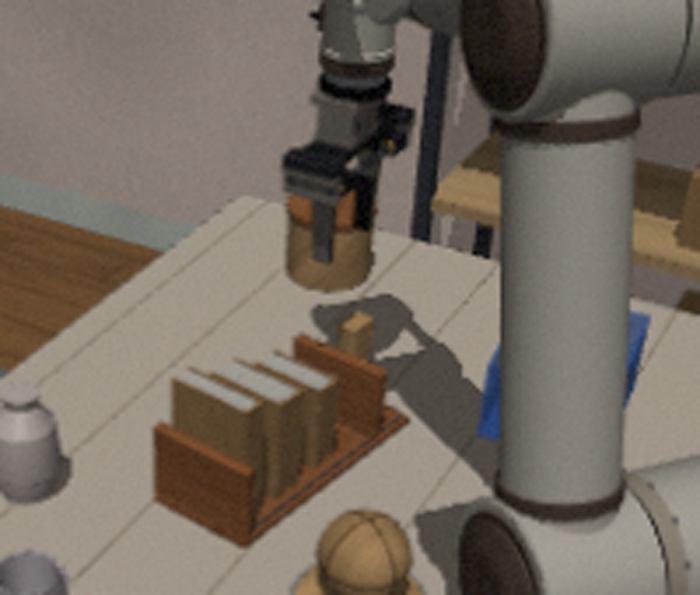

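All three books stand upright between the wall and the stop. I'll return to the grip block, turning the jaws onto the rack's depth.

Request:
{"api": "play_rows", "payload": {
  "commands": "0 1 0 0 0 -10 9.1;0 2 0 0 0 -20 9.1;-0.3 3 0 0 0 -30 9.1;-0.6 3.6 0 0 0 -40 9.1;-0.7 3.6 0 0 0 -50 9.1"
}}

```text
t: 29.3
eef_pos: [0.5362, -0.3257, 0.2439]
tcp_rot: [2.864, 1.287, 0.001]
force: [0.2, -0.1, 0.0]
finger_gap: 0.0911
```

Request:
{"api": "play_rows", "payload": {
  "commands": "0 0 0 0 0 -10 9.1;0 0 0 0 0 -20 9.1;0 0 1 0 0 -30 9.1;0 0 3 0 0 -31.7 9.1;0 0 4 0 0 -31.7 9.1"
}}

```text
t: 29.92
eef_pos: [0.5357, -0.3246, 0.2008]
tcp_rot: [-2.41, -2.012, 0.001]
force: [-0.5, 0.2, -0.3]
finger_gap: 0.0908
```

Request:
{"api": "play_rows", "payload": {
  "commands": "0 0 0 0 0 0 9.1;0 0 0 0 0 0 9.1"
}}

```text
t: 30.18
eef_pos: [0.5365, -0.3254, 0.2029]
tcp_rot: [2.41, 2.015, 0.0]
force: [0.1, 0.4, 0.1]
finger_gap: 0.0906
```

```bash
python3 go.py .5383 -.3260 .0985 80.2
```

```text
shift [-0.03  0.18 10.44] turn [ 0.03  0.02 -0.41] q [-0.74  0.3   1.45 -0.    1.39 -0.56]
```

Request:
{"api": "play_rows", "payload": {
  "commands": "0 0.2 5 0 0 0 9.1;0 0.2 9 0 0 0 9.1;0 0.2 10.4 0 0 0 9.1;0 0.2 10.4 0 0 0 4;0 0.2 10.4 0 0 0 1",
  "force": 20
}}

```text
t: 30.8
eef_pos: [0.5395, -0.3267, 0.1009]
tcp_rot: [2.406, 2.013, 0.001]
force: [-0.6, 0.3, -0.1]
finger_gap: 0.0731
```

Request:
{"api": "play_rows", "payload": {
  "commands": "0 0 0 0 0 0 1;0 0 0 0 0 0 1;0 0 0 0 0 0 1;0 0 0 0 0 0 1;0 0 0 0 0 0 1"
}}

```text
t: 31.42
eef_pos: [0.5381, -0.3255, 0.0984]
tcp_rot: [-2.409, -2.016, 0.0]
force: [0.1, 1.3, 0.1]
finger_gap: 0.0257
```

Request:
{"api": "play_rows", "payload": {
  "commands": "0 0 0 0 0 0 1;0 0 0 0 0 0 1",
  "force": 35
}}

```text
t: 31.68
eef_pos: [0.5381, -0.3255, 0.0984]
tcp_rot: [-2.409, -2.016, 0.0]
force: [-0.8, -0.1, 0.5]
finger_gap: 0.0261
```

Request:
{"api": "play_rows", "payload": {
  "commands": "1.5 0 0 0 0 0 1;3 0 0 0 0 0 1;4 0 0 0 0 0 1;4.6 0 0 0 0 0 1;5.2 0 0 0 0 0 1"
}}

```text
t: 32.3
eef_pos: [0.5472, -0.2739, 0.0984]
tcp_rot: [-2.409, -2.016, 0.001]
force: [-3.8, -1.9, 1.2]
finger_gap: 0.0261
```

Request:
{"api": "play_rows", "payload": {
  "commands": "0.4 0 0 0 0 0 1;0.8 0 0 0 0 0 1;1.2 0 0 0 0 0 1;1.6 0 0 0 0 0 1;2 0 0 0 0 0 1"
}}

```text
t: 32.92
eef_pos: [0.5506, -0.255, 0.0984]
tcp_rot: [-2.409, -2.016, 0.001]
force: [-4.6, -3.9, -0.1]
finger_gap: 0.0257
```

Request:
{"api": "play_rows", "payload": {
  "commands": "0.4 0 0 0 0 0 1;0.8 0 0 0 0 0 1;1.2 0 0 0 0 0 1;1.6 0 0 0 0 0 1;2 0 0 0 0 0 1"
}}

```text
t: 33.55
eef_pos: [0.554, -0.2358, 0.0984]
tcp_rot: [2.409, 2.015, -0.003]
force: [-4.0, -5.9, 0.8]
finger_gap: 0.0259
```

```bash
python3 rk.py .0 -.144 .098 90;python3 - <<'E'
from rig import *
import cv2
a=get_image("side")
cv2.imwrite("pics/s12.png",cv2.resize(a[70:240,230:430],None,fx=3.5,fy=3.5,interpolation=cv2.INTER_CUBIC))
E
```

```text
world [ 0.5581 -0.2081  0.098 ]
shift [ 2.8  -0.08  0.03] turn [-0.04  0.09 -0.38] q [-0.6   0.34  1.62 -0.    1.18 -0.42]
```

View pics/s12.png

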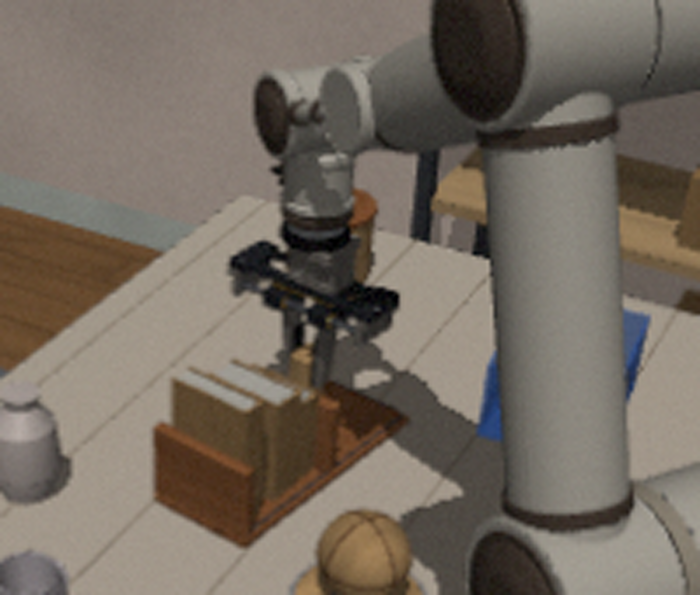

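Everything stands square, and the gap left is between tall and middle. Pushing on about 28 mm, watching the force.

Request:
{"api": "play_rows", "payload": {
  "commands": "0.4 0 0 0 0 0 1;0.8 0 0 0 0 0 1;1.2 0 0 0 0 0 1;1.6 0 0 0 0 0 1;2 0 0 0 0 0 1"
}}

```text
t: 34.22
eef_pos: [0.5574, -0.2161, 0.0984]
tcp_rot: [2.41, 2.016, -0.003]
force: [-5.8, -5.1, 0.1]
finger_gap: 0.0259
```

Request:
{"api": "play_rows", "payload": {
  "commands": "0.2 0 0 0 0 0 1;0.4 0 0 0 0 0 1;0.6 0 0 0 0 0 1;0.8 0 0 0 0 0 1"
}}

```text
t: 34.72
eef_pos: [0.5588, -0.2086, 0.0984]
tcp_rot: [2.409, 2.015, -0.004]
force: [-5.4, -8.4, 0.2]
finger_gap: 0.026
```

Request:
{"api": "play_rows", "payload": {
  "commands": "0.1 0 0 0 0 0 1;0.2 0 0 0 0 0 1;0.3 0 0 0 0 0 1;0.4 0 0 0 0 0 1"
}}

```text
t: 35.22
eef_pos: [0.5591, -0.2068, 0.0984]
tcp_rot: [2.407, 2.014, -0.008]
force: [-7.5, -15.3, -1.5]
finger_gap: 0.0258
```

Request:
{"api": "play_rows", "payload": {
  "commands": "0.1 0.1 0 0 0 0 1;0.3 0.2 0 0 0 0 1;0.4 0.2 0 0 0 0 1;0.4 0.2 0 0 0 0 1"
}}

```text
t: 35.72
eef_pos: [0.5591, -0.2067, 0.0984]
tcp_rot: [2.407, 2.013, -0.02]
force: [-18.2, -23.9, 1.3]
finger_gap: 0.026
```

```bash
python3 rk.py .0 -.144 .098 90;python3 - <<'E'
from rig import *
import cv2
a=get_image("side")
cv2.imwrite("pics/s13.png",cv2.resize(a[140:240,250:370],None,fx=6,fy=6,interpolation=cv2.INTER_CUBIC))
E
```

```text
world [ 0.5581 -0.2081  0.098 ]
shift [-0.16 -0.07  0.04] turn [-0.31  0.69 -0.38] q [-0.55  0.33  1.64 -0.01  1.18 -0.37]
```

View pics/s13.png

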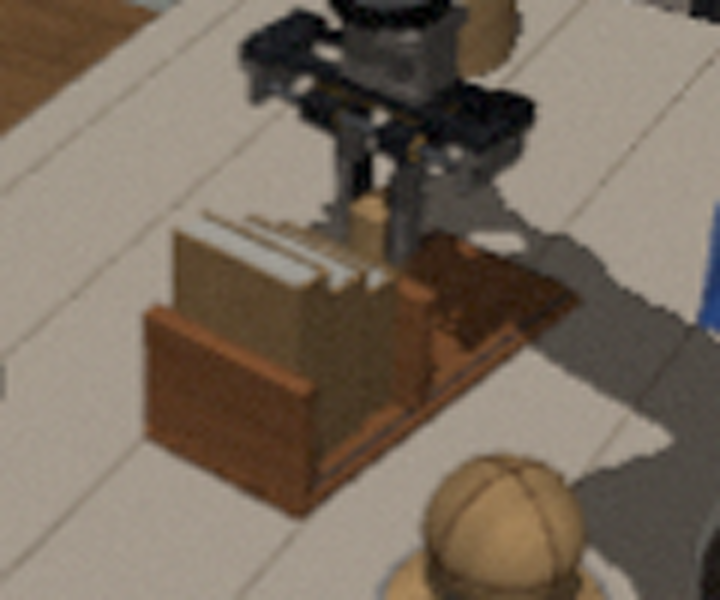

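It is snug: no motion at 24 N, and the books are tight from wall to stop at (300–430, 280). I'll unload the push, open and retreat straight up.

Request:
{"api": "play_rows", "payload": {
  "commands": "-0.2 -0.1 0 0 0 0 1;-0.4 -0.2 0 0 0 0 1;-0.4 -0.2 0 0 0 0 1"
}}

```text
t: 36.15
eef_pos: [0.5591, -0.2067, 0.0984]
tcp_rot: [2.407, 2.014, -0.007]
force: [-6.1, -11.0, -1.5]
finger_gap: 0.0257
```

Request:
{"api": "play_rows", "payload": {
  "commands": "-0.15 0 0 0 0 0 1;-0.15 -0.1 0 0 0 0 1;-0.15 -0.1 0 0 0 0 1"
}}

```text
t: 36.52
eef_pos: [0.5591, -0.2067, 0.0984]
tcp_rot: [2.407, 2.014, -0.003]
force: [0.7, -7.8, -3.7]
finger_gap: 0.0255
```

Request:
{"api": "play_rows", "payload": {
  "commands": "0 0 0 0 0 0 4;-0.1 0 0 0 0 0 6;-0.1 0 0 0 0 0 8;-0.1 0 0 0 0 0 8;-0.1 0 0 0 0 0 8"
}}

```text
t: 37.15
eef_pos: [0.5587, -0.2056, 0.0984]
tcp_rot: [-2.409, -2.016, -0.0]
force: [0.4, -1.6, 0.0]
finger_gap: 0.0737
```

Request:
{"api": "play_rows", "payload": {
  "commands": "0 0 -2 0 0 0 8;0 0 -7 0 0 0 8;0 0 -12 0 0 0 8;-5 0 -14 0 0 0 8;-11 0 -14 0 0 0 8"
}}

```text
t: 37.78
eef_pos: [0.5409, -0.3155, 0.2437]
tcp_rot: [2.401, 2.014, 0.002]
force: [-0.2, -1.0, -0.2]
finger_gap: 0.0799
```

Request:
{"api": "play_rows", "payload": {
  "commands": "-6 0 0 0 0 0 8;-12 -3 0 0 0 0 8;-18 -6 0 0 0 0 8;-23 -10 0 0 0 0 8;-27 -14 0 0 0 0 8"
}}

```text
t: 38.4
eef_pos: [0.3561, -0.5541, 0.2402]
tcp_rot: [2.408, 2.015, -0.001]
force: [0.2, -0.8, 0.1]
finger_gap: 0.0804
```

Run:
```python
from rig import *
import cv2
a=get_image("side");b=get_image("top");cv2.imwrite("pics/s14f.png",a);cv2.imwrite("pics/t14f.png",b)
cv2.imwrite("pics/s14.png",cv2.resize(a[140:240,250:370],None,fx=6,fy=6,interpolation=cv2.INTER_CUBIC))
cv2.imwrite("pics/t14.png",cv2.resize(b[175:245,285:390],None,fx=7,fy=7,interpolation=cv2.INTER_CUBIC))
```

```text
(no output)
```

View pics/s14.png

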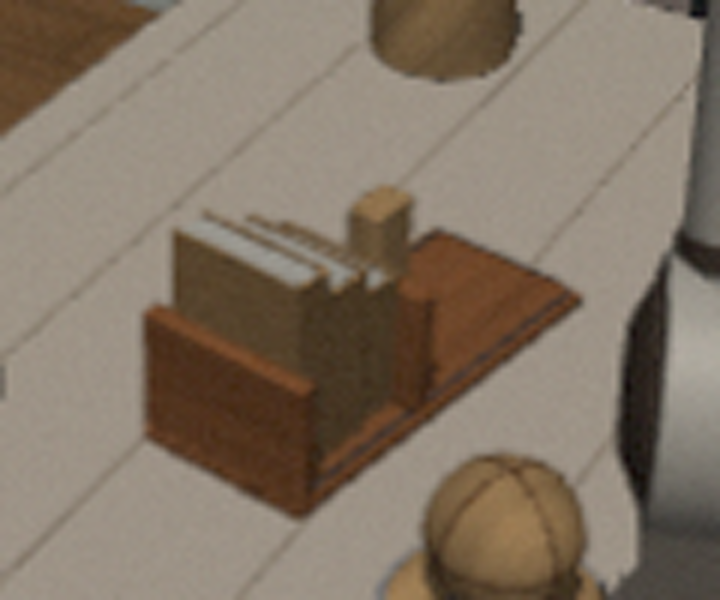

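View pics/t14.png

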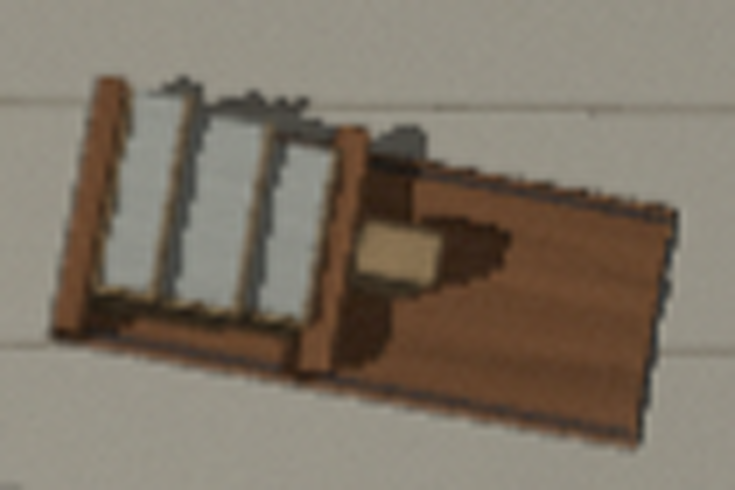

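View pics/t14f.png

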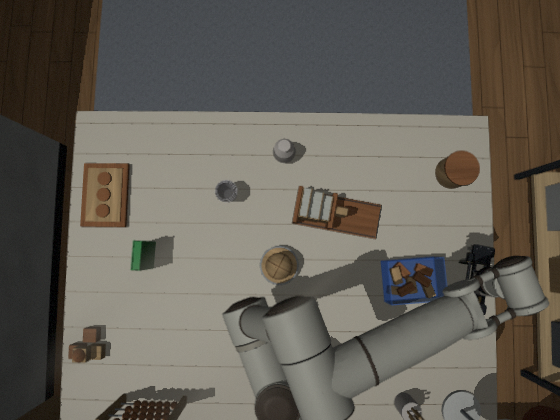

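Run:
```python
from h import *; from go import RACK
def loc(c,z):
    w=ray('top',un(c,7,(285,175)),z); d=w[:2]-RACK[:2]; C,S=np.cos(RACK[2]),np.sin(RACK[2])
    return np.array([C*d[0]+S*d[1],-S*d[0]+C*d[1]]).round(4)
for n,z,cs in [('tall',.16,[(133,92),(186,95),(153,300),(95,290)]),('mid',.138,[(208,115),(270,125),(241,315),(170,302)]),('short',.116,[(285,142),(336,150),(302,325),(250,315)]),('stop top',.102,[(342,128),(368,128),(328,373),(300,373)]),('block',.135,[(362,220),(442,230),(437,285),(356,275)]),('wall',.102,[(97,77),(125,78),(82,335),(53,333)])]:
    print(n,[loc(c,z).tolist() for c in cs],'mean',np.mean([loc(c,z) for c in cs],0).round(4))
```

```text
tall [[0.0469, -0.0015], [0.0501, -0.0266], [-0.0493, -0.0284], [-0.0496, -0.0006]] mean [-0.0005 -0.0143]
mid [[0.0458, -0.0398], [0.0465, -0.0702], [-0.0469, -0.0723], [-0.0469, -0.0376]] mean [-0.0004 -0.055 ]
short [[0.0429, -0.0805], [0.0436, -0.1059], [-0.0445, -0.1042], [-0.0443, -0.0783]] mean [-0.0006 -0.0922]
stop top [[0.0571, -0.1084], [0.0594, -0.1212], [-0.0644, -0.1223], [-0.0669, -0.1087]] mean [-0.0037 -0.1152]
block [[0.0094, -0.1223], [0.0116, -0.1613], [-0.0151, -0.1633], [-0.0175, -0.1239]] mean [-0.0029 -0.1427]
wall [[0.0601, 0.0161], [0.0621, 0.0023], [-0.0679, 0.0005], [-0.0695, 0.0147]] mean [-0.0038  0.0084]
```

Run:
```python
from rig import arm
s=arm.read_state();print(s["t"],s["force"].round(1));print(arm.sign_off())
```

```text
38.5 [ 0.3  0.6 -1.2]
the job is handed in; nothing more can be done
None
```

The three books are standing in the rack and the job was handed in at 38.5 s of the 72 s allowed. The interface gives no verdict, so what follows comes from my own checks.

**What I did:** I slid the stop out to about 230 mm. I then placed the tall, middle and short books from the wall outward, spines to the front, with gaps left for the fingers. Finally I pushed the stop in until it no longer moved at about 24 N along its travel (30 N measured in total), released it and backed the arm away.

**Last checks, from the final pictures:**

| Check | Measured | Target |
|---|---|---|
| Stop distance from wall | about 108 mm | at most 112.5 mm |
| Tall book, rack y | −14 mm | −8 to −22 mm |
| Middle book, rack y | −55 mm | −44 to −58 mm |
| Short book, rack y | −92 mm | −83 to −97 mm |
| Books off the board's centre line | about 0–4 mm | within 25 mm |

- **Stance:** The books look square and upright, with no visible gaps.
- **Bystanders:** The cups, turntable, bin, vase and green look-alike appear in their original places in the top view.
- **Arm:** The gripper was clear of everything, with force near zero.

**Where the checks disagreed:**
- **Rack depth:** Gripping the stop block put the rack about 3.5 mm further from the robot than the camera fit did. I used the grip-based value, and the final picture again showed the difference, which is why the centring is only known to about 4 mm.
- **Middle book:** Its reading is about 4 mm past its snug place of −51 mm. I think this is mostly because the tall book hides part of its top edge from the camera.

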